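# Set the numbering stamp to 7 and stamp the form

## Robot

A 7-joint arm with a two-finger parallel gripper is mounted at the origin on a cart in front of the work surface, level with it; the furniture and walls round the work are solid. World frame = base frame: x ahead of the robot, y to its left, z up, the work surface at z = 0. Lengths are in mm, angles in rad, forces in N, time in s.
With the tool pointing down it reaches from about 425 to 950 mm from the base axis. Payload 16.7 kg.
Tool frame: the origin (TCP) lies where the fingers leave the gripper's body, on its centre line; the fingertips stand 97 mm ahead of it and the grasp point (between the pads) lies 78 mm ahead of it; z points along the fingers, y is the line along which they close (so a half turn about z gives the same grasp; the last joint's range is limited). The gripper opens to 94 mm and grips with 3 to 60 N. Pads are 16 mm wide; open, the fingers measure 119 mm over their backs; the gripper's body (75 mm by 177 mm) begins 78 mm behind the grasp point.
Start: joints at [1.097, 0.426, 0.074, 1.606, -0.034, 1.111, -0.067], TCP at [214.733, -639.899, 302.667] pointing down, gripper open.
Joint ranges: [-2.85, 2.85], [-0.5, 2.14], [-1.23, 1.37], [0.21, 2.46], [-1.02, 4.16], [0.16, 2.05], [-2.73, 2.73]. Speed limits (rad/s): [1.89, 1.89, 2.39, 2.39, 3.01, 3.01, 3.01].

## Interface

Orientations are given as a rotation vector (axis times angle).
In Python, from workcell import robot gives the robot as it stands.
- The arm moves only by the tool apply_moves, never from a script. Its argument "deltas" is a list of rows, each a list of 3 entries, a list of its own where there are three numbers: the turn, a rotation vector about the tool's x, y, z normalised to -1 to 1, where 1 is 30 degrees, then the shift along the tool's x, y, z normalised to -1 to 1, where 1 is 80 mm, then the closure, from 0 (fully open) to 1 (shut). In form: [[[rx, ry, rz], [dx, dy, dz], fingers], ...]. A call has 1 to 10 rows; each row is the pose to reach, as a shift and turn from the pose commanded when the call began, along the tool's axes at that moment; what a row does not reach only later rows make up. A row lasts 1/12 s, in which the tool goes at most 41.7 mm and 7.16 degrees, less where a joint would pass 70% of its speed; a pose out of reach is approached as far as the arm can. A call with a number of a shift or a turn outside -1 to 1 is refused whole. A call with a gripper value outside its range is refused whole. The fingers move at their own pace and stop on an object; "squeeze" is the grip in N (left out, the last holds). Time passes only in rows, so rows that repeat a pose let the fingers close. It gives the time, the measured TCP pose, the force, the opening and the grip force at its end, in the units of the state.
- robot.observe(): the state, without advancing time (a new reading comes with each control period).
- robot.snapshot(name): name is "side" or "top" or "wrist"; returns a dict with "color" (420x560x3 uint8, red, green, blue), "vfov" (degrees; the focal length in pixels is half the picture's height over the tangent of half this angle, whatever the lens; pixels are square), "cx", "cy" (the principal point, pixels), "dist" ([k1, k2, p1, p2, k3] as OpenCV has them; the pictures are not rectified), "rvec" (rotation vector, rad) and "tvec" (3), from world to camera coordinates, as OpenCV has them; the wrist camera has in their place "T_tool_cam" (4x4, takes a point from camera to tool coordinates, whose origin is the TCP and whose axes are the flange's). Camera axes: x right, y down, z forward; pixel columns grow to the right and rows downward; lengths in mm; the calibration is good to about 2 mm. A picture is of the moment at which its call begins: read the wrist's pose just before it. There is no depth.
- robot.finish_job(): hands the job in; it is judged then, once.
Trained networks look in a picture, given as the dict that the camera call returned (one of the last four; its "shot" number tells which), for a name from the list of things; names that differ only in an ending like _2 or _b are one class to them, and where a whole thing is asked for, a point or a joint stands for the part that bears it (a point fixed in the world has none). Each returns a list of dicts, best first, with "p" (0 to 1); they miss things now and then, are a little off and sometimes report something else, mostly with a low value. They report only what shows in the picture. A call takes as long as a camera call.
- robot.masks_of(query, picture): "region" (420x560 bool, what is visible of it) and "pixel" ([row, column] in pixels, amid what is visible of it).
- robot.spot_point(query, picture): "pixel" ([row, column] in pixels: a listed point, or the origin of a listed thing).
The state is a dict: "t": time; "joints": joint angles; "joint_velocities": joint speeds; "tau": joint torques, N m; "ee_pos": TCP position; "ee_rot": TCP orientation; "force": force on the tool from outside, world axes, zero at the start; "wrist_torque": the same for the moment, N m; "gripper_width": opening from 0.0 (shut) to 1.0 (fully open); "finger_force": force on a finger pad.
Only numpy, scipy, OpenCV 4.12 (cv2) and the standard library are available. Lean on these libraries where they do the work, as an engineer would, in place of code of your own. Each camera call takes 0.05 s, during which the arm holds its last target. There are 200 camera calls.

## Task

Step the numbering stamp's figure drum on with the key under its palm plate until the 7 stands at the window's mark. Then slide the clipboard, clip end last, flat between the guides until it is fully home against the back stop, and press the palm plate firmly down so that the die stamps the form. Let the head spring back up, leave the clipboard home in the stamp, never stamp it with a wrong figure, and leave the other things on the desk standing where they are.

Things in the scene. Friction and masses are not known exactly. Their poses are not given: they have to be found in the camera images.
- stamp: desk numbering stamp, heavy, does not move, about 195 deep x 156 wide x 153 mm tall, open towards the robot. Origin on the desk under the centre of its die; x points to the stamp's back (away from its open front), y to its left, z up. Base plate 8 mm thick from x = -115 to +80 mm. Above it hangs the sprung head, x = -58 to +40 and y = +-45 mm, housing 38 mm above the desk
- die_face (a point): centre of the underside of the head's die (44 x 60 mm), 26 mm above the desk, over the stamp's origin; the board slides in under it
- channel_mouth (a point): point on the base plate's top, 8 mm above the desk, at stamp x = -110 mm, y = 0, where the clipboard enters. Two side guides, 7 mm high above the plate, leave a channel 128 mm wide (y = +-64 mm) from stamp x = -60 to +42 mm and flare out to +-72 mm here
- key_top (a point): centre of the outer face of the step key, at stamp (-48, -20, 84) mm: a grey 22 x 26 mm key, 13.5 mm proud of the head's sloping front panel. Its z points out of the panel, in stamp axes (-0.643, 0, 0.766): push along -z, tool leaning 40 deg (about 30 to 50) back to the open front, as the palm plate roofs the key. x points up the slope, y to the stamp's left
- step_key (a joint): travel of the step key in m: 0 out, 0.0112 fully in; sprung, about 4 N with the ratchet. Each full push and release advances the drum by one figure, with a click; the key must come fully out (below 0.001) before it takes the next tooth. Pushing harder than about 9 N begins to push the whole head down
- drum (a joint): turn of the ten-figure drum in rad: figure k is at the index mark when this is k x 0.6283 (plus whole turns). White drum with black figures 0 to 9 in the window, held by a click detent; it only steps forward, 0 1 2 ... 9 0
- figure_7 (a point): centre of the figure 7 on the drum's surface (it goes round with the drum, radius 24 mm)
- index_mark (a point): the place on the drum's surface, in the middle of the window between two short white marks, where the chosen figure must stand
- palm_top (a point): centre of the top of the palm plate, level, at stamp (-5, 0, 153) mm, 13 mm thick, stamp x = -55 to +45 and y = +-45 mm; push straight down here to stamp
- press_head (a joint): travel of the sprung head in m: 0 up, 0.016 at its lowest. It takes about 7 N to start it and 9 N at 14 mm, where the die meets a form lying on the base; any further push presses on the form. It springs back up
- clipboard: small brown clipboard with a paper form, loose, 0.13 kg; board 165 x 120 x 4 mm, origin at the centre of its underside, x along its length towards the end without clip, which goes into the stamp first. Printed box for the number centred 42 mm from that end. A steel clip stands on the other end
- clip_grip (a point): middle of the clip's raised steel block, at x = -70 mm of the clipboard: block 18 (x) x 40 (y) x 24 mm high from the board's top (top 28 mm above the board's underside); this point is 17 mm above the underside. Grip it firmly across its 40 mm
- lead_edge (a point): middle of the clipboard's clipless end, at its underside; with the board home it touches the back stop, 8 mm above the desk
- back_stop (a point): point on the back stop, the column's front face, in the middle, 10 mm above the desk, at stamp x = +42 mm
- glue_stick: upright glue stick, 26 mm across and 96 mm tall, standing on the desk; origin at the centre of its foot. A bystander, easily knocked over
- mug: white mug 92 mm across, 95 mm tall, with a side handle, standing on a cork coaster at the back; origin at the centre of its foot. A bystander
- tape_roll: roll of tape lying flat, 104 mm across, 25 mm high; origin at the centre of its underside. A bystander
- marker_black: black marker lying on the desk, 135 mm long (along its y), 20 mm thick; origin at the centre of its underside. A bystander

How it is judged (in metres and radians):
On the way, in this order (a step that is already met when the one before it is completed fails the run):
1. the 7 stands at the mark (within 4 mm) with the step key let go (distance between figure_7 and index_mark below 0.004 m and value of joint step_key below 0.002 m), for 0.2 s.
2. the clipboard lies flat and home between the guides, with the 7 still at the mark (distance between figure_7 and index_mark below 0.004 m and x of lead_edge in the frame of stamp above 0.037 m and y of lead_edge in the frame of stamp between -0.007 and 0.007 m and z of lead_edge in the frame of stamp below 0.0115 m and angle between the x axis of clipboard and the x axis of stamp, either way round below 0.08 rad), for 0.2 s.
3. the die is pressed on the form with at least 3 N, clipboard home and the 7 at the mark (all of step 2 and contact force between press_head and clipboard above 3 N), for 0.03 s.
At the end, for the whole second after the job is handed in: The 7 is within 4 mm of the index mark, step key and head are back up (within 2 and 3 mm), and the clipboard lies at rest flat on the base with its clipless end within 5 mm of the back stop and 7 mm of the middle line, square to 0.08 rad (all of step 2 and value of joint press_head below 0.003 m and value of joint step_key below 0.002 m and linear speed of clipboard below 0.02 m/s); the robot touches nothing.
It fails at once if the die is pressed on the form while the 7 is not at the mark (contact force between press_head and clipboard above 1.5 N and distance between figure_7 and index_mark above 0.006 m).
It fails at once if a bystander is shifted by more than 30 mm, or the glue stick or mug is tipped (distance of any of glue_stick, mug, tape_roll, marker_black from where it was at the start of the episode above 0.03 m or angle between any of glue_stick, mug's own z axis and vertical above 0.4 rad).
It also fails if it takes over 70 s, if anything falls off the work surface, if the arm or the gripper's body presses on something with over 40 N, if the wrist force passes 120 N, or if a joint passes its speed limit or range.

## Working session

There is one attempt and no reset: what is moved stays moved. The work goes in short steps, Python scripts to look and compute and a tool call to move; the robot and the scene stay as the last step left them, time stands still between calls to the robot, and variables do not carry over. Pictures are saved under pics/ and viewed, at most 11 in all, crops included, and the job is handed in when it is done.

Besides the shell and the picture viewer there is one more tool, called after "Emit:" by a JSON object that holds its "op" and its "data". apply_moves: Moves the arm, as the interface text tells. Scaled input: -1 to 1 covers 80 mm each way for a shift and 30 degrees each way for a turn. Its arguments: {"type":"object","properties":{"deltas":{"type":"array","items":{"type":"array"}},"squeeze":{"type":"number"}},"required":["deltas"]}

```bash
mkdir -p pics
cat > h.py <<'E'
import numpy as np, cv2
from scipy.spatial.transform import Rotation as R
from workcell import robot
def cam(s,st=None):
    f=210/np.tan(np.radians(s["vfov"])/2)
    K=np.array([[f,0,s["cx"]],[0,f,s["cy"]],[0,0,1.]])
    if "rvec" in s:
        Rm=R.from_rotvec(np.ravel(s["rvec"])).as_matrix(); t=np.ravel(s["tvec"])
    else:
        T=np.eye(4);T[:3,:3]=R.from_rotvec(st["ee_rot"]).as_matrix();T[:3,3]=st["ee_pos"]
        M=np.linalg.inv(T@np.array(s["T_tool_cam"])); Rm=M[:3,:3];t=M[:3,3]
    return K,np.array(s["dist"],float),Rm,t
def ray(c,px):
    K,d,Rm,t=c
    u=cv2.undistortPoints(np.array([[[px[1],px[0]]]],float),K,d).ravel()
    v=Rm.T@np.array([u[0],u[1],1]); return -Rm.T@t, v/np.linalg.norm(v)
def atz(c,px,z):
    o,v=ray(c,px); return o+v*(z-o[2])/v[2]
def tri(obs):
    A=np.zeros((3,3));b=np.zeros(3)
    L=[ray(c,p) for c,p in obs]
    for o,v in L:
        P=np.eye(3)-np.outer(v,v);A+=P;b+=P@o
    x=np.linalg.solve(A,b)
    return x,[np.linalg.norm((np.eye(3)-np.outer(v,v))@(x-o)) for o,v in L]
def proj(c,X):
    K,d,Rm,t=c
    p=cv2.projectPoints(np.array(X,float).reshape(-1,3),cv2.Rodrigues(Rm)[0],t,K,d)[0].reshape(-1,2)
    return p[:,::-1]
def pose():
    s=robot.observe(); return s
E
python3 - <<'E'
from h import *
st=robot.observe(); print({k:np.round(v,3) for k,v in st.items()})
C={};P={}
for n in("side","top"):
    s=robot.snapshot(n);C[n]=cam(s);P[n]={}
    cv2.imwrite(f"pics/{n}0.png",s["color"][:,:,::-1])
    for q in "die_face channel_mouth key_top figure_7 index_mark palm_top clip_grip lead_edge back_stop stamp clipboard glue_stick mug tape_roll marker_black".split():
        r=robot.spot_point(q,s)
        if r: P[n][q]=(r[0]["pixel"],r[0]["p"])
for q in sorted(set(P["side"])|set(P["top"])):
    a=P["side"].get(q);b=P["top"].get(q)
    print(q,a and (np.round(a[0]),round(a[1],2)),b and (np.round(b[0]),round(b[1],2)), [np.round(x,1) for x in tri([(C["side"],a[0]),(C["top"],b[0])])] if a and b else "")
E
```

```text
{'t': np.float64(0.0), 'joints': array([ 1.097,  0.427,  0.074,  1.607, -0.034,  1.111, -0.067]), 'joint_velocities': array([-0.001,  0.   , -0.002, -0.   ,  0.   ,  0.001,  0.001]), 'tau': array([-1.0000e-03, -9.3584e+01,  3.6670e+00, -4.5420e+01, -4.9000e-02,
        2.0000e-02,  0.0000e+00]), 'ee_pos': array([ 214.693, -639.643,  301.994]), 'ee_rot': array([-3.099, -0.506,  0.   ]), 'force': array([ 0.188, -0.561,  1.712]), 'wrist_torque': array([ 0.01 ,  0.022, -0.011]), 'finger_force': np.float64(0.0), 'gripper_width': np.float64(0.999)}
back_stop (array([306., 344.]), 0.72) (array([179., 344.]), 0.64) [array([626.9,  40.2,   0.9]), array([5.8, 5.8])]
channel_mouth (array([342., 277.]), 0.66) (array([237., 357.]), 0.97) [array([476.5,  10.3, -13.4]), array([0.6, 0.6])]
clip_grip (array([214., 224.]), 0.7) (array([252., 231.]), 0.97) [array([445.6, 328.4,  19.1]), array([0.4, 0.4])]
clipboard (array([209., 249.]), 0.59) (array([227., 227.]), 0.79) [array([507.7, 338.3,  -2.4]), array([0.7, 0.7])]
die_face None (array([194., 350.]), 0.91) 
glue_stick (array([275., 246.]), 0.61) (array([246., 296.]), 0.51) [array([456.8, 168.1,   3.2]), array([1.3, 1.3])]
index_mark (array([294., 310.]), 0.92) (array([201., 354.]), 0.98) [array([556.2,  43.2, 102.8]), array([3.4, 3.4])]
key_top (array([320., 311.]), 0.58) None 
lead_edge None (array([228., 226.]), 0.73) 
marker_black (array([256., 296.]), 0.57) (array([202., 288.]), 0.6) [array([570.2, 185.3,  -3.1]), array([3.8, 3.8])]
mug (array([226., 330.]), 0.76) (array([157., 270.]), 0.91) [array([674.8, 228.6,  12.1]), array([4.1, 4.1])]
palm_top (array([283., 330.]), 0.62) (array([187., 366.]), 0.56) [array([583.7,  28.3, 158. ]), array([0.8, 0.8])]
stamp (array([314., 320.]), 0.6) (array([193., 354.]), 0.94) [array([578.6,  26.9,  27.1]), array([4.6, 4.6])]
tape_roll (array([178., 180.]), 0.9) (array([286., 174.]), 0.59) [array([367. , 467.6,  13.9]), array([1., 1.])]
```

Run:
```python
import cv2
a=cv2.imread("pics/top0.png");b=cv2.imread("pics/side0.png")
a=cv2.resize(a[130:310,140:460],None,fx=2.5,fy=2.5,interpolation=2)[:,:800]
cv2.imwrite("pics/topc.png",a)
b=cv2.resize(b[150:400,140:420],None,fx=2.4,fy=2.4,interpolation=2)
cv2.imwrite("pics/sidec.png",b)
```

```text
(no output)
```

View pics/topc.png

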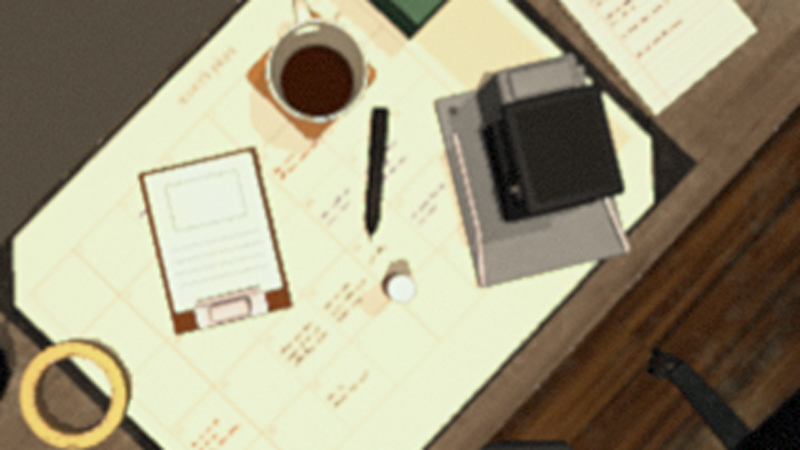

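View pics/sidec.png

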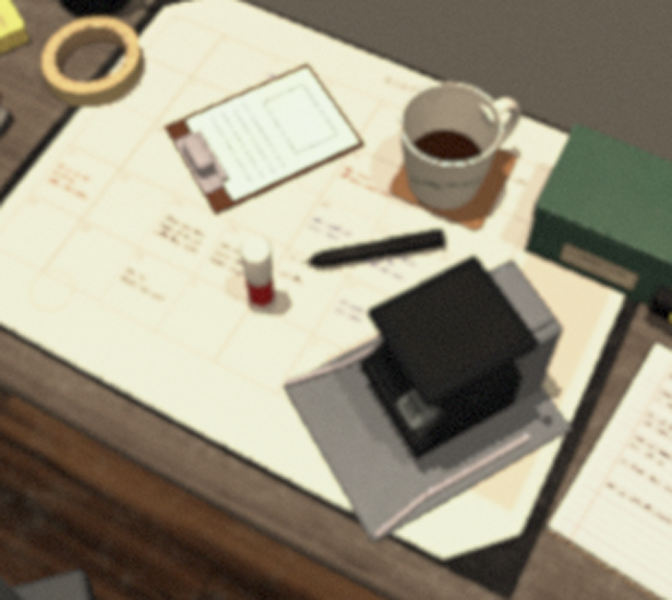

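Top view: the stamp is at right, with base front corners at (480,286) and (628,250) in the crop. The clipboard is at left with its clip towards the robot, and the glue stick (400,288) and marker stand between them. Side view: the palm plate corners are clear and the key is at about (415,408) in the crop. I'll fit the stamp's and board's poses from these corners.

```bash
cat > fit.py <<'E'
from h import *
from scipy.optimize import least_squares
s1=robot.snapshot("top");s2=robot.snapshot("side");ct=cam(s1);cs=cam(s2)
T=lambda x,y:(130+y/2.5,140+x/2.5)
S=lambda x,y:(150+y/2.4,140+x/2.4)
st=[((-115,78,8),ct,T(480,286)),((-115,-78,8),ct,T(628,250)),((80,78,8),ct,T(437,100)),
((-115,78,8),cs,S(286,385)),((-115,-78,8),cs,S(377,537)),((80,-78,8),cs,S(568,428)),
((-55,-45,153),ct,T(622,188)),((45,-45,153),ct,T(603,90)),
((-55,45,153),cs,S(370,313)),((45,45,153),cs,S(475,260)),((45,-45,153),cs,S(537,345)),((-55,-45,153),cs,S(437,398))]
bd=[((-82.5,60,4),ct,T(178,333)),((-82.5,-60,4),ct,T(290,305)),((82.5,60,4),ct,T(139,174)),((82.5,-60,4),ct,T(255,149)),
((-82.5,60,4),cs,S(166,128)),((-82.5,-60,4),cs,S(219,211)),((82.5,60,4),cs,S(309,66)),((82.5,-60,4),cs,S(361,144))]
def W(p,X,z=0):
    c,s=np.cos(p[2]),np.sin(p[2]); return [p[0]+c*X[0]-s*X[1],p[1]+s*X[0]+c*X[1],X[2]+z]
for n,o,p0 in(("stamp",st,(580,27,.23)),("board",bd,(508,338,.23))):
    f=lambda p:np.ravel([proj(c,W(p,X,p[3]))[0]-px for X,c,px in o])
    r=least_squares(f,[*p0,0],x_scale=[10,10,.1,10],loss="soft_l1"); print(n,np.round(r.x,3),np.round(f(r.x),1).tolist())
E
python3 fit.py
```

```text
stamp [ 5.87283e+02  2.87660e+01  2.18000e-01 -6.83000e+00] [0.3, -0.8, -0.2, -0.4, -0.9, -2.4, 1.2, -0.9, 3.2, -0.4, 0.5, 2.5, 0.9, 1.5, -4.6, -2.3, -0.8, -1.4, -2.7, 0.9, -0.1, 3.0, 4.4, -2.8]
board [ 5.11854e+02  3.41021e+02  2.15000e-01 -3.06700e+00] [0.4, -1.3, 0.1, 1.2, -0.8, -0.9, -2.0, -0.2, -0.0, -0.8, 2.6, -1.0, -0.7, -0.3, 1.1, 2.5]
```

```bash
cat >> h.py <<'E'
import json
SP=np.array([585.5,28.5,.218])   # stamp x,y,yaw
def sR(): return R.from_euler('z',SP[2]).as_matrix()
def s2w(X): return np.array([*SP[:2],0])+sR()@np.array(X,float)
def w2s(X): return sR().T@(np.array(X)-np.array([*SP[:2],0]))
def toolR(yaw,lean):
    # tool x forward, z down; lean>0: tips forward (wrist back)
    x=np.array([np.cos(lean),0,np.sin(lean)]);z=np.array([np.sin(lean),0,-np.cos(lean)])
    M=np.stack([x,np.cross(z,x),z],1); return R.from_euler('z',yaw).as_matrix()@M
def plan(p1,R1,fing=0.,st=None,via=()):
    st=st or robot.observe()
    p=np.array(st["ee_pos"]);Ro=R.from_rotvec(st["ee_rot"])
    for q1,Q1 in list(via)+[(p1,R1)]:
        q1=np.array(q1,float);Q1=R.from_matrix(Q1)
        for k in range(30):
            d=Ro.as_matrix().T@(q1-p)/80; w=(Ro.inv()*Q1).as_rotvec(degrees=True)/30
            m=max(abs(d).max(),abs(w).max()); n=int(np.ceil(m/.97))
            if m<.006: break
            d/=n;w/=n
            d=np.round(d,2);w=np.round(w,2)
            rows=int(np.ceil(max(np.linalg.norm(d)*80/41.7,np.linalg.norm(w)*30/7.16)))+(1 if n==1 else 0)
            print(f"{rows} x",json.dumps([w.tolist(),d.tolist(),fing]))
            p=p+Ro.as_matrix()@d*80; Ro=Ro*R.from_rotvec(w*30,degrees=True)
    print("end",np.round(p,1))
E
python3 - <<'E'
from h import *
s=robot.snapshot("wrist");print(np.round(s["T_tool_cam"],3).tolist(),s["vfov"])
Rt=toolR(SP[2],np.radians(40)); z=Rt[:,2]
p=s2w((-48,-20,84))-z*(97+80); print(p)
plan(p,Rt,1.0)
E
```

```text
[[0.001, -0.971, -0.24, 69.944], [1.0, 0.001, 0.001, 0.542], [-0.001, -0.24, 0.971, -80.841], [0.0, 0.0, 0.0, 1.0]] 66.58180950360492
[431.88100098 -26.01456984 219.58986643]
3 x [[-0.01, 0.19, 0.03], [0.72, -0.92, 0.15], 1.0]
3 x [[-0.01, 0.19, 0.03], [0.68, -0.93, 0.21], 1.0]
3 x [[-0.01, 0.19, 0.03], [0.64, -0.94, 0.27], 1.0]
3 x [[-0.01, 0.19, 0.03], [0.6, -0.95, 0.33], 1.0]
3 x [[-0.01, 0.19, 0.02], [0.55, -0.96, 0.39], 1.0]
3 x [[-0.01, 0.19, 0.03], [0.5, -0.97, 0.43], 1.0]
2 x [[-0.0, 0.1, 0.01], [0.22, -0.49, 0.24], 1.0]
3 x [[-0.01, 0.09, 0.01], [0.2, -0.49, 0.25], 1.0]
end [431.7 -25.8 219.2]
```

Emit:
{"op": "apply_moves", "data": {"deltas": [[[-0.01,0.19,0.03],[0.72,-0.92,0.15],1.0],[[-0.01,0.19,0.03],[0.72,-0.92,0.15],1.0],[[-0.01,0.19,0.03],[0.72,-0.92,0.15],1.0]]}}

```text
t: 2.0
ee_pos: [247.0, -547.4, 289.8]
ee_rot: [-3.087, -0.481, -0.157]
force: [1.2, -1.6, -0.2]
gripper_width: 0.825
finger_force: 0.0
```

Emit:
{"op": "apply_moves", "data": {"deltas": [[[-0.01,0.19,0.03],[0.68,-0.93,0.21],1.0],[[-0.01,0.19,0.03],[0.68,-0.93,0.21],1.0],[[-0.01,0.19,0.03],[0.68,-0.93,0.21],1.0]]}}

```text
t: 2.25
ee_pos: [277.5, -459.1, 278.3]
ee_rot: [-3.068, -0.454, -0.309]
force: [1.0, -0.8, 0.5]
gripper_width: 0.608
finger_force: 0.0
```

Emit:
{"op": "apply_moves", "data": {"deltas": [[[-0.01,0.19,0.03],[0.64,-0.94,0.27],1.0],[[-0.01,0.19,0.03],[0.64,-0.94,0.27],1.0],[[-0.01,0.19,0.03],[0.64,-0.94,0.27],1.0]]}}

```text
t: 2.5
ee_pos: [307.7, -371.5, 266.6]
ee_rot: [-3.042, -0.426, -0.459]
force: [0.9, -1.1, 0.2]
gripper_width: 0.395
finger_force: 0.0
```

Emit:
{"op": "apply_moves", "data": {"deltas": [[[-0.01,0.19,0.03],[0.6,-0.95,0.33],1.0],[[-0.01,0.19,0.03],[0.6,-0.95,0.33],1.0],[[-0.01,0.19,0.03],[0.6,-0.95,0.33],1.0]]}}

```text
t: 2.75
ee_pos: [338.4, -284.0, 254.8]
ee_rot: [-3.009, -0.397, -0.608]
force: [0.4, 0.3, -0.9]
gripper_width: 0.187
finger_force: 0.0
```

Emit:
{"op": "apply_moves", "data": {"deltas": [[[-0.01,0.19,0.02],[0.55,-0.96,0.39],1.0],[[-0.01,0.19,0.02],[0.55,-0.96,0.39],1.0],[[-0.01,0.19,0.02],[0.55,-0.96,0.39],1.0]]}}

```text
t: 3.0
ee_pos: [369.3, -197.6, 242.6]
ee_rot: [-2.97, -0.374, -0.756]
force: [0.4, 0.1, -0.2]
gripper_width: 0.007
finger_force: 0.0
```

Emit:
{"op": "apply_moves", "data": {"deltas": [[[-0.01,0.19,0.03],[0.5,-0.97,0.43],1.0],[[-0.01,0.19,0.03],[0.5,-0.97,0.43],1.0],[[-0.01,0.19,0.03],[0.5,-0.97,0.43],1.0]]}}

```text
t: 3.25
ee_pos: [402.7, -120.9, 239.9]
ee_rot: [-2.936, -0.327, -0.884]
force: [9.7, 2.6, 3.6]
gripper_width: 0.003
finger_force: 0.0
```

Emit:
{"op": "apply_moves", "data": {"deltas": [[[0.0,0.1,0.01],[0.22,-0.49,0.24],1.0],[[0.0,0.1,0.01],[0.22,-0.49,0.24],1.0]]}}

```text
t: 3.42
ee_pos: [428.8, -70.8, 248.5]
ee_rot: [-2.918, -0.334, -0.92]
force: [0.9, -0.8, 0.1]
gripper_width: 0.007
finger_force: 0.0
```

Emit:
{"op": "apply_moves", "data": {"deltas": [[[-0.01,0.09,0.01],[0.2,-0.49,0.25],1.0],[[-0.01,0.09,0.01],[0.2,-0.49,0.25],1.0],[[-0.01,0.09,0.01],[0.2,-0.49,0.25],1.0]]}}

```text
t: 3.67
ee_pos: [448.8, -22.1, 250.7]
ee_rot: [-2.903, -0.33, -0.961]
force: [-0.4, 0.3, -0.6]
gripper_width: 0.005
finger_force: 0.0
```

```bash
cat > look.py <<'E'
from h import *
import sys
st=robot.observe();s=robot.snapshot("wrist");c=cam(s,st)
cv2.imwrite(f"pics/{sys.argv[1]}.png",s["color"][:,:,::-1])
print(np.round(st["ee_pos"],1),np.round(st["ee_rot"],3),np.round(st["joints"],2),np.round(w2s(st["ee_pos"]),1))
Z={"key_top":84,"index_mark":None,"figure_7":None,"palm_top":153,"channel_mouth":8,"clip_grip":17,"lead_edge":8,"glue_stick":0,"die_face":26,"back_stop":10}
for q in sys.argv[2:]:
    for r in robot.spot_point(q,s)[:2]:
        px=r["pixel"]; print(q,np.round(px,1),round(r["p"],2), np.round(w2s(atz(c,px,Z[q])),1) if Z.get(q) is not None else "")
E
python3 look.py w1 key_top index_mark figure_7 palm_top channel_mouth die_face back_stop
```

```text
[448.8 -22.1 250.7] [-2.903 -0.33  -0.961] [ 0.44 -0.04 -0.45  2.46 -1.02  0.16 -0.39] [-144.4  -19.8  250.7]
key_top [231.3 280.6] 0.87 [-47.6 -22.1  84. ]
index_mark [213.  238.8] 0.79 
palm_top [148.1 253.5] 0.98 [ -5.1  -0.9 153. ]
```

View pics/w1.png

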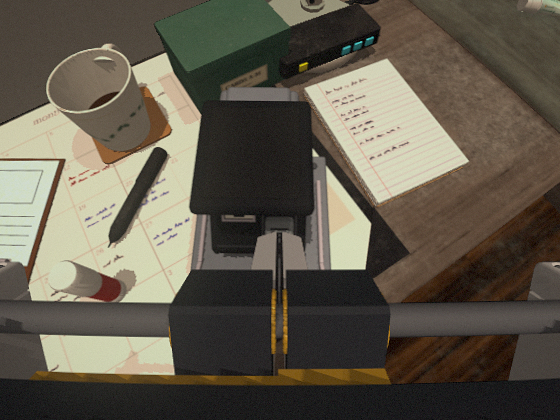

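```bash
sed -i 's/SP=np.array(\[585.5,28.5/SP=np.array([586.2,27.2/' h.py
python3 - <<'E'
from h import *
a=cv2.imread("pics/w1.png");cv2.imwrite("pics/w1c.png",cv2.resize(a[190:260,195:325],None,fx=6,fy=6,interpolation=2))
Rt=toolR(SP[2],np.radians(40)); z=Rt[:,2]
st=robot.observe(); Rc=R.from_rotvec(st["ee_rot"]).as_matrix(); print("lean",np.degrees(np.arccos(-Rc[2,2])), sR().T@Rc)
for L in (40,34):
    Rt=toolR(SP[2],np.radians(L))
    p=s2w((-48,-20,84)+np.array([-.643,0,.766])*18)-Rt[:,2]*97; print(L,p); plan(p,Rt,1.0)
E
```

```text
lean 36.5733589794016 [[ 8.03121564e-01 -3.80873652e-03  5.95803027e-01]
 [ 8.97241274e-04 -9.99970703e-01 -7.60187267e-03]
 [ 5.95814526e-01  6.63980694e-03 -8.03094617e-01]]
40 [471.48686168 -18.69613011 172.09431098]
3 x [[0.01, 0.11, 0.0], [-0.33, -0.05, 0.97], 1.0]
end [471.8 -19.  172.2]
34 [479.40363144 -16.94240453 178.20464454]
3 x [[0.01, -0.09, 0.0], [-0.21, -0.05, 0.97], 1.0]
end [479.4 -17.3 177.9]
```

View pics/w1c.png

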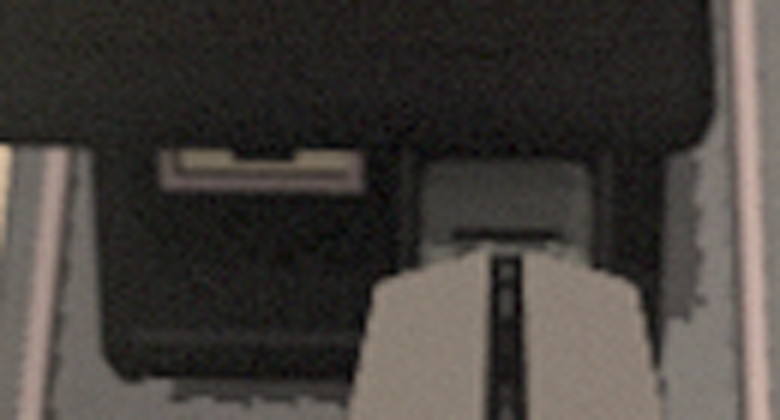

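Emit:
{"op": "apply_moves", "data": {"deltas": [[[0.01,-0.05,0.0],[-0.1,-0.02,0.5],1.0],[[0.01,-0.05,0.0],[-0.1,-0.02,0.5],1.0],[[0.01,-0.05,0.0],[-0.1,-0.02,0.5],1.0]]}}

```text
t: 4.32
ee_pos: [456.7, -30.1, 241.2]
ee_rot: [-2.905, -0.313, -0.932]
force: [-0.4, -0.2, -0.4]
gripper_width: 0.006
finger_force: 0.0
```

```bash
python3 look.py w2 key_top index_mark figure_7 palm_top channel_mouth
python3 - <<'E'
from h import *
for L in (40,34):
    Rt=toolR(SP[2],np.radians(L))
    p=s2w((-48,-20,84)+np.array([-.643,0,.766])*15)-Rt[:,2]*97; print(L,p); plan(p,Rt,1.0)
E
```

```text
[456.7 -30.1 241.2] [-2.905 -0.313 -0.932] [ 0.12 -0.01 -0.11  2.46 -1.02  0.16 -0.38] [-138.8  -27.9  241.2]
key_top [231.2 270.9] 0.93 [-48.1 -20.3  84. ]
index_mark [211.5 228.7] 0.7 
index_mark [210.7 258.5] 0.62 
palm_top [143.4 241.4] 0.83 [ -4.3  -1.  153. ]
40 [473.37020602 -18.27893101 169.79631098]
3 x [[-0.02, 0.14, -0.01], [-0.33, -0.07, 0.86], 1.0]
end [473.3 -18.5 170.1]
34 [481.28697578 -16.52520544 175.90664454]
3 x [[-0.02, -0.06, -0.01], [-0.2, -0.07, 0.86], 1.0]
end [481.6 -16.7 176.2]
```

```bash
cat > kin.py <<'E'
from h import *
from scipy.optimize import least_squares
import itertools
st=robot.observe()
D=[([1.097,.4265,.074,1.6065,-.034,1.111,-.067],[214.7,-639.64,302.],[-3.099,-.506,0]),
([.44,-.04,-.45,2.46,-1.02,.16,-.39],[448.8,-22.1,250.7],[-2.903,-.33,-.961]),
(st["joints"],st["ee_pos"],st["ee_rot"])]
def fk(q,p,sg):
    h,L1,L2,Lt,e1,b,x0,fl=p
    rz=lambda a:R.from_euler('z',a); ry=lambda a:R.from_euler('y',a)
    A=rz(b+sg[0]*q[0])*ry(q[1])*rz(sg[1]*q[2]); t=np.array([x0,0,h])+A.apply([e1,0,L1])
    A=A*ry(q[3])*rz(sg[2]*q[4]); t=t+A.apply([-e1,0,L2])
    A=A*ry(q[5]); t=t+A.apply([x0*0,0,Lt]); A=A*rz(sg[3]*q[6]+fl)
    return t,A
if __name__=="__main__":
  best=[]
  for sg in itertools.product((1,-1),repeat=4):
   for b in (0,np.pi/2,-np.pi/2,np.pi):
    for fl in (0,np.pi/2,-np.pi/2,np.pi):
     def f(p):
        o=[]
        for q,x,r in D:
            t,A=fk(q,p,sg); o+=[*(t-x),*(300*(A.inv()*R.from_rotvec(r)).as_rotvec())]
        return o
     r=least_squares(f,[350,420,420,250,0,b,0,fl],x_scale=[100,100,100,100,30,1,30,1],loss="soft_l1",max_nfev=100)
     best.append((r.cost,sg,r.x))
  best.sort(key=lambda a:a[0])
  for c,s,x in best[:3]: print(round(c,1),s,np.round(x,3))
E
time python3 kin.py
```

```text
9.4 (-1, -1, -1, -1) [ 2.59719e+02  4.96829e+02  4.43215e+02  2.47842e+02  7.21960e+01
  1.00000e-03 -6.85610e+01  1.57300e+00]
9.4 (-1, -1, -1, -1) [ 2.59719e+02  4.96829e+02  4.43215e+02  2.47842e+02  7.21960e+01
  1.00000e-03 -6.85610e+01  7.85600e+00]
9.4 (-1, -1, -1, -1) [259.719 496.829 443.215 247.842  72.196   6.285 -68.561   1.573]
real	0m47.744s
user	0m48.067s
sys	0m0.103s
```

```bash
cat > kin2.py <<'E'
from h import *
from scipy.optimize import least_squares
D=[([1.097,.4265,.074,1.6065,-.034,1.111,-.067],[214.7,-639.64,302.],[-3.099,-.506,0]),
([.44,-.04,-.45,2.46,-1.02,.16,-.39],[448.8,-22.1,250.7],[-2.903,-.33,-.961]),
([.12,-.01,-.11,2.46,-1.02,.16,-.38],[456.7,-30.1,241.2],[-2.905,-.313,-.932])]
rz=lambda a:R.from_euler('z',-a); ry=lambda a:R.from_euler('y',a)
P0=np.array([260,497,443,248,0,0,0,0])
def fk(q,p):
    h,L1,L2,Lt,s0,e1,e2,w=p
    A=rz(q[0]);t=np.array([0,0,h])+A.apply([s0,0,0]);A=A*ry(q[1])*rz(q[2])
    t=t+A.apply([e1,0,L1]);A=A*ry(q[3])*rz(q[4]);t=t+A.apply([e2,0,L2]);A=A*ry(q[5])
    t=t+A.apply([w,0,Lt]);return t,A*rz(q[6]-np.pi/2)
def fit(D):
    def f(p):
        o=[]
        for q,x,r in D:
            t,A=fk(q,p);o+=list(t-x)
        return np.r_[o,(p-P0)/np.array([50,50,50,50,50,50,50,50])]
    r=least_squares(f,P0,x_scale=50);return r.x,f(r.x)[:3*len(D)]
LO=np.array([-2.85,-.5,-1.23,.21,-1.02,.16,-2.73]);HI=np.array([2.85,2.14,1.37,2.46,4.16,2.05,2.73])
def ik(p,x,Rt):
    b=None
    for q0 in ([0,.2,0,2,0,.5,0],[.5,.3,-.4,2,-.5,.5,0],[-.5,.3,.4,2,.5,.5,0]):
        f=lambda q:(lambda tA:np.r_[tA[0]-x,300*(tA[1].inv()*R.from_matrix(Rt)).as_rotvec(),2*(q[2]),2*q[4]])(fk(q,p))
        r=least_squares(f,q0,bounds=(LO,HI),x_scale=1)
        if b is None or r.cost<b.cost:b=r;bf=f(r.x)
    return b.x,bf
if __name__=="__main__":
    p,e=fit(D);print(np.round(p,1),np.round(e,1))
    for L in (50,40,36,32,28,24):
      for so in (0,15,40):
        Rt=toolR(SP[2],np.radians(L));x=s2w((-48,-20,84)+np.array([-.643,0,.766])*so)-Rt[:,2]*97
        q,r=ik(p,x,Rt);print(L,so,np.round(q,2),np.round(r,1))
    for gx in(-220,-200,-180,-165):
      for L in(0,-15,-30):
        Rt=toolR(SP[2],np.radians(L));q,r=ik(p,s2w((gx,0,60))-Rt[:,2]*78,Rt);print(gx,L,np.round(q,2),np.round(r,1))
E
python3 kin2.py
```

```text
[ 658.2 -462.3  521.  -566.3  -35.4  482.7   79.1  -26.8] [ 25.2  10.8  -0.1  11.2   2.8   1.9 -11.3  -3.   -1.9]
50 0 [ 2.85  1.6  -0.22  2.19  0.39  0.27  0.98] [-20.3  -2.1  19.5  -6.3  -7.3  -0.   -0.4   0.8]
50 15 [ 2.85  1.59 -0.22  2.19  0.39  0.27  0.98] [-10.7  -1.   10.3  -3.2  -3.6   0.   -0.4   0.8]
50 40 [ 2.85  1.69 -0.21  1.95  0.26  0.38  1.14] [-0.   0.   0.   0.  -0.  -0.  -0.4  0.5]
40 0 [ 2.83  1.52 -0.25  2.21  0.91  0.19  0.43] [-24.   -2.7  26.8  -8.8  -1.5  -0.   -0.5   1.8]
40 15 [ 2.84  1.52 -0.25  2.21  0.9   0.18  0.45] [-14.7  -1.5  16.3  -5.   -0.9  -0.   -0.5   1.8]
40 40 [ 2.84  1.57 -0.24  2.08  0.59  0.23  0.77] [-0.1  0.   0.1 -0.  -0.   0.  -0.5  1.2]
36 0 [ 2.85  1.44 -0.24  2.45  2.24  0.2  -0.9 ] [-20.6  -1.5  27.1  -7.7   5.8  -0.   -0.5   4.5]
36 15 [ 2.85  1.44 -0.25  2.45  2.23  0.2  -0.9 ] [-12.4  -0.8  16.1  -4.4   3.3   0.   -0.5   4.5]
36 40 [ 2.71  1.5  -0.35  2.1   0.77  0.22  0.41] [-0.2 -0.   0.2 -0.  -0.   0.  -0.7  1.5]
32 0 [ 2.85  1.41 -0.23  2.46  2.41  0.25 -1.07] [-17.3  -1.1  24.2  -6.6   7.6   0.   -0.5   4.8]
32 15 [ 2.85  
[... 1127 characters left out ...]
  1.12 -1.35] [-0.   0.   0.  -0.  -0.  -0.   0.1  0.1]
-200 -30 [-0.08  1.13  0.08  1.09  0.02  1.44 -1.39] [-0.   0.  -0.  -0.  -0.  -0.   0.2  0. ]
-180 0 [ 0.03  0.64 -0.    1.73  0.    0.78 -1.32] [-0. -0.  0.  0. -0.  0. -0.  0.]
-180 -15 [-0.02  0.88  0.04  1.39  0.03  1.12 -1.36] [-0.   0.   0.  -0.  -0.   0.   0.1  0.1]
-180 -30 [-0.08  1.1   0.08  1.1   0.03  1.46 -1.39] [-0.   0.  -0.  -0.  -0.  -0.   0.2  0.1]
-165 0 [ 0.02  0.61 -0.    1.77  0.    0.76 -1.33] [-0.  0. -0. -0.  0. -0. -0.  0.]
-165 -15 [-0.03  0.86  0.04  1.41  0.03  1.13 -1.37] [-0.   0.   0.  -0.  -0.  -0.   0.1  0.1]
-165 -30 [-0.08  1.08  0.07  1.11  0.03  1.47 -1.39] [-0.   0.  -0.  -0.  -0.  -0.   0.1  0.1]
```

```bash
cat > kin3.py <<'E'
from h import *
from scipy.optimize import least_squares
import os
rz=lambda a:R.from_euler('z',-a); ry=lambda a:R.from_euler('y',a)
P=np.array([259.7,496.8,443.2,247.8,72.2,-68.6])
def fk(q,p=P):
    h,L1,L2,Lt,e1,x0=p
    A=rz(q[0])*ry(q[1])*rz(q[2]);t=np.array([x0,0,h])+A.apply([e1,0,L1])
    A=A*ry(q[3])*rz(q[4]);t=t+A.apply([-e1,0,L2]);A=A*ry(q[5])
    return t+A.apply([0,0,Lt]),A*rz(q[6]-np.pi/2)
LO=np.array([-2.85,-.5,-1.23,.21,-1.02,.16,-2.73]);HI=np.array([2.85,2.14,1.37,2.46,4.16,2.05,2.73])
def ik(x,Rt):
    b=None
    for q0 in ([0,.2,0,2,0,.5,0],[.5,.3,-.4,2,-.5,.5,0],[-.5,.3,.4,2,.5,.5,0],[0,.2,0,2,3.1,.5,0]):
        f=lambda q:(lambda tA:np.r_[tA[0]-x,300*(tA[1].inv()*R.from_matrix(Rt)).as_rotvec(),.5*(q[2]),.5*q[4]])(fk(q))
        r=least_squares(f,q0,bounds=(LO,HI),x_scale=1)
        if b is None or r.cost<b.cost:b=r;bf=f(r.x)
    return b.x,bf
if __name__=="__main__":
    s=robot.observe();print(fk(s["joints"])[0]-s["ee_pos"])
    for L in (50,40,34,28):
      for so in (0,15,40):
        Rt=toolR(SP[2],np.radians(L));x=s2w((-48,-20,84)+np.array([-.643,0,.766])*so)-Rt[:,2]*97
        q,r=ik(x,Rt);print(L,so,np.round(x),np.round(q,2),np.round(r,1))
    for gx in(-220,-200,-180,-165):
      for L in(0,-15,-30):
        Rt=toolR(SP[2],np.radians(L));q,r=ik(s2w((gx,0,60))-Rt[:,2]*78,Rt);print(gx,L,np.round(q,2),np.round(r,1))
E
python3 kin3.py
```

```text
[-6.71896012 -0.63314731 -1.29655722]
50 0 [471. -19. 146.] [ 1.29  0.7  -1.21  2.37  2.69  0.34  2.73] [ 0.   0.   0.   0.   0.  -0.  -0.6  1.3]
50 15 [462. -21. 158.] [ 1.33  0.62 -1.23  2.38  2.75  0.29  2.62] [ 0.   0.  -0.   0.   0.  -0.  -0.6  1.4]
50 40 [446. -24. 177.] [ 1.31  0.35 -1.23  2.39  3.22  0.19  1.94] [ 0.   0.  -0.   0.  -0.  -0.  -0.6  1.6]
40 0 [483. -16. 158.] [-0.1   0.2   0.08  2.33  4.16  0.16  0.7 ] [-0.2  0.1 -0.4  0.3 -0.8 -0.   0.   2.1]
40 15 [473. -18. 170.] [-0.12  0.17  0.1   2.35  4.16  0.16  0.7 ] [-0.7  0.6 -2.2  1.6 -4.   0.   0.1  2.1]
40 40 [458. -22. 189.] [-0.19  0.11  0.18  2.39  4.16  0.16  0.7 ] [-1.5  1.4 -5.5  3.8 -9.6  0.   0.1  2.1]
34 0 [491. -14. 164.] [-0.12  0.19  0.1   2.36 -1.02  0.16 -0.39] [ 3.8 -2.3 11.1 -7.2 21.2  0.   0.  -0.5]
34 15 [481. -17. 176.] [-0.14  0.15  0.12  2.38 -1.02  0.16 -0.39] [ 3.  -1.9  9.6 -6.1 17.8  0.   0.1 -0.5]
34 40 [466. -20. 195.] [-0.22  0.09  0.2   2.42 -1.02  0.16 -0.39] [ 1.6 -1.3  6.7 -4.1 11.8  0.   0.1 -0.5]
28 0 [499. -13. 170.] [-0.23  0.21  0.21  2.35 -0.9   0.16 -0.53] [ 0.  -0.   0.  -0
[... 577 characters left out ...]
-0. -0.]
-200 -15 [-0.02  0.34  0.03  2.21  0.06  0.85 -1.39] [ 0.  0.  0. -0. -0. -0.  0.  0.]
-200 -30 [-0.05  0.5   0.04  2.02  0.09  1.14 -1.43] [ 0.  0.  0. -0. -0. -0.  0.  0.]
-180 0 [ 0.02  0.24 -0.    2.36 -0.    0.55 -1.33] [-0. -0.  0.  0. -0.  0. -0. -0.]
-180 -15 [-0.03  0.37  0.03  2.16  0.06  0.87 -1.4 ] [ 0.  0.  0. -0. -0.  0.  0.  0.]
-180 -30 [-0.06  0.53  0.04  1.96  0.09  1.16 -1.43] [ 0.  0.  0. -0. -0. -0.  0.  0.]
-165 0 [ 0.02  0.26  0.    2.32  0.    0.56 -1.34] [ 0. -0.  0.  0.  0. -0.  0.  0.]
-165 -15 [-0.03  0.39  0.03  2.12  0.06  0.89 -1.4 ] [ 0.  0.  0. -0. -0.  0.  0.  0.]
-165 -30 [-0.06  0.55  0.04  1.92  0.08  1.19 -1.43] [ 0.  0.  0. -0. -0.  0.  0.  0.]
```

Run:
```python
from kin3 import *
for az in (.218,.1,-.03):
  for L in (34,31,28,25):
    for so in (-11,15,60):
        Rt=toolR(az,np.radians(L));
        x=s2w((-48,-20,84)+np.array([-.643,0,.766])*so)-Rt[:,2]*97
        q,r=ik(x,Rt);print(az,L,so,np.round(x),np.round(q,2),np.round(r[:6],1))
```

```text
0.218 34 -11 [498. -13. 156.] [-0.11  0.21  0.08  2.34 -1.02  0.16 -0.39] [ 4.5 -2.5 12.1 -8.  23.5 -0. ]
0.218 34 15 [481. -17. 176.] [-0.14  0.15  0.12  2.38 -1.02  0.16 -0.39] [ 3.  -1.9  9.6 -6.1 17.8  0. ]
0.218 34 60 [453. -23. 210.] [-0.42  0.05  0.41  2.45 -1.02  0.16 -0.39] [ 0.8 -0.8  3.9 -2.3  6.6  0. ]
0.218 31 -11 [502. -12. 159.] [-0.21  0.23  0.18  2.34 -1.02  0.16 -0.41] [ 2.2 -1.   5.6 -3.5 11.  -0. ]
0.218 31 15 [485. -16. 179.] [-0.27  0.17  0.25  2.38 -1.02  0.16 -0.41] [ 0.9 -0.5  3.  -1.8  5.5 -0. ]
0.218 31 60 [457. -22. 213.] [-0.24  0.05  0.23  2.45 -0.84  0.16 -0.56] [ 0. -0.  0. -0.  0. -0.]
0.218 28 -11 [506. -11. 161.] [-0.26  0.24  0.23  2.33 -0.97  0.16 -0.47] [ 0. -0.  0. -0.  0. -0.]
0.218 28 15 [490. -15. 181.] [-0.16  0.17  0.14  2.38 -0.79  0.16 -0.62] [ 0. -0.  0. -0.  0.  0.]
0.218 28 60 [462. -21. 216.] [ 0.13  0.06 -0.11  2.44 -0.55  0.2  -0.82] [0. 0. 0. 0. 0. 0.]
0.218 25 -11 [511. -10. 163.] [ 0.08  0.23 -0.09  2.34 -0.47  0.16 -0.91] [ 0. -0.  0. -0.  0. -0.]
0.218 25 15 [494. -14. 183.] [ 0.25  0.17 -0.24  2.37 -0.34  0.18 -1.01] [0. 0. 0.
[... 1841 characters left out ...]
-0.03 31 60 [456. -10. 213.] [-1.33  0.22  1.28  2.45 -1.    0.16 -0.76] [ 0. -0.  0. -0.  0. -0.]
-0.03 28 -11 [505.   0. 161.] [-0.8   0.32  0.74  2.33 -1.02  0.16 -0.76] [ 0.4  0.   1.1  0.1  2.3 -0. ]
-0.03 28 15 [489.  -3. 181.] [-0.9   0.26  0.85  2.38 -0.93  0.16 -0.83] [ 0. -0.  0. -0.  0.  0.]
-0.03 28 60 [460. -10. 216.] [-1.13  0.12  1.11  2.46 -0.48  0.16 -1.19] [ 0. -0.  0. -0.  0.  0.]
-0.03 25 -11 [510.   0. 163.] [-0.6   0.28  0.56  2.34 -0.63  0.16 -1.09] [ 0. -0.  0. -0.  0.  0.]
-0.03 25 15 [493.  -4. 183.] [-0.47  0.19  0.45  2.39 -0.32  0.16 -1.33] [ 0. -0.  0. -0.  0.  0.]
-0.03 25 60 [465. -10. 218.] [ 0.01  0.06  0.    2.43  0.02  0.22 -1.6 ] [ 0. -0.  0. -0.  0.  0.]
```

Run:
```python
from h import *
p=np.array([214.733,-639.899,302.667]);Ro=R.from_rotvec([-3.099,-.506,0])
for w,d in [([-0.01,0.19,0.03],[0.72,-0.92,0.15]),([-0.01,0.19,0.03],[0.68,-0.93,0.21]),([-0.01,0.19,0.03],[0.64,-0.94,0.27]),([-0.01,0.19,0.03],[0.6,-0.95,0.33]),([-0.01,0.19,0.02],[0.55,-0.96,0.39]),([-0.01,0.19,0.03],[0.5,-0.97,0.43]),([0,.1,.01],[.22,-.49,.24]),([-.01,.09,.01],[.2,-.49,.25]),([.01,-.05,0],[-.1,-.02,.5])]:
    p=p+Ro.as_matrix()@(np.array(d)*80);Ro=Ro*R.from_rotvec(np.array(w)*30,degrees=True)
print(p,Ro.as_rotvec())
Rt=toolR(SP[2],np.radians(26));x=s2w((-48,-20,84)+np.array([-.643,0,.766])*40)-Rt[:,2]*97
print(x);plan(x,Rt,1.0,st=dict(ee_pos=p,ee_rot=Ro.as_rotvec()));plan(x,Rt,1.0)
```

```text
[450.44061037 -19.85639657 184.25102795] [-2.87897041 -0.31958845 -1.00314153]
[477.03476736 -17.46715612 201.82302249]
3 x [[-0.01, -0.41, 0.0], [0.4, 0.04, 0.03], 1.0]
end [477.1 -17.2 202.3]
3 x [[-0.02, -0.32, -0.0], [-0.06, -0.08, 0.57], 1.0]
end [477.1 -17.1 201.6]
```

Emit:
{"op": "apply_moves", "data": {"deltas": [[[-0.01,-0.41,0.0],[0.4,0.04,0.03],1.0],[[-0.01,-0.41,0.0],[0.4,0.04,0.03],1.0],[[-0.01,-0.41,0.0],[0.4,0.04,0.03],1.0],[[-0.01,-0.41,0.0],[0.4,0.04,0.03],1.0],[[-0.01,-0.41,0.0],[0.4,0.04,0.03],1.0]]}}

```text
t: 5.03
ee_pos: [484.0, -27.3, 258.2]
ee_rot: [-3.016, -0.324, -0.619]
force: [-0.6, 0.7, -1.0]
gripper_width: 0.005
finger_force: 0.0
```

```bash
python3 look.py w3 key_top index_mark figure_7 palm_top channel_mouth
python3 - <<'E'
from kin3 import *
s=robot.observe();print(fk(s["joints"])[0]-s["ee_pos"])
a=cv2.imread("pics/w3.png");cv2.imwrite("pics/w3c.png",cv2.resize(a[120:290,180:340],None,fx=3.5,fy=3.5,interpolation=2))
E
```

```text
[484.  -27.3 258.2] [-3.016 -0.324 -0.619] [ 0.11  0.03 -0.15  2.28 -0.16  0.44 -1.26] [-111.5  -31.1  258.2]
key_top [223.6 266.3] 0.5 [-49.8 -20.6  84. ]
palm_top [147.  231.4] 0.81 [ -5.    0.4 153. ]
[ 7.03007802 52.74215088 20.91669577]
```

View pics/w3c.png

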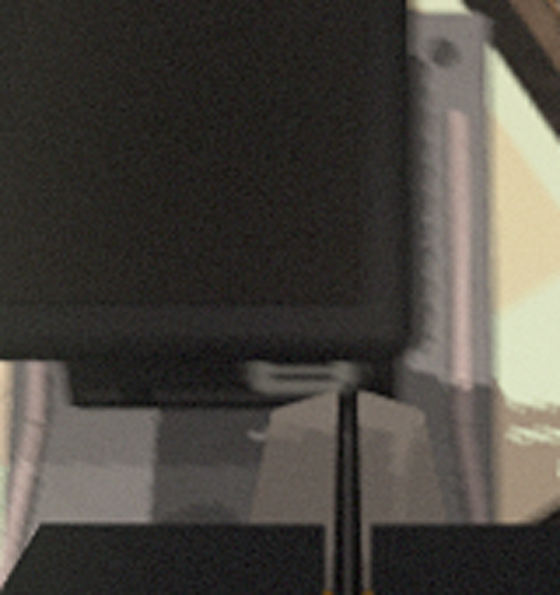

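```bash
cat > kin4.py <<'E'
from h import *
from scipy.optimize import least_squares
import itertools,json,os
rz=lambda a:R.from_euler('z',-a); ry=lambda a:R.from_euler('y',a)
D=[([1.097,.4265,.074,1.6065,-.034,1.111,-.067],[214.7,-639.64,302.]),
([.44,-.04,-.45,2.46,-1.02,.16,-.39],[448.8,-22.1,250.7]),
([.12,-.01,-.11,2.46,-1.02,.16,-.38],[456.7,-30.1,241.2]),([.11,.03,-.15,2.28,-.16,.44,-1.26],[484,-27.3,258.2])]
def fk(q,p):
    h,L1,L2,Lt,s0,e1,e2,w=p
    A=rz(q[0]);t=np.array([0,0,h])+A.apply([s0,0,0]);A=A*ry(q[1])*rz(q[2])
    t=t+A.apply([e1,0,L1]);A=A*ry(q[3])*rz(q[4]);t=t+A.apply([e2,0,L2]);A=A*ry(q[5])
    return t+A.apply([w,0,Lt]),A*rz(q[6]-np.pi/2)
s=robot.observe()
print((fk(s["joints"],[0]*8)[1].inv()*R.from_rotvec(s["ee_rot"])).as_rotvec())
for m in ([1,1,1,1,0,0,0,0],[1,1,1,1,1,0,0,0],[1,1,1,1,0,1,1,0],[1,1,1,1,0,1,1,1],[1,1,1,1,1,1,1,1]):
    m=np.array(m);b=None
    for L1,L2,Lt in itertools.product((350,450,550),(350,450,550),(150,250,330)):
        p0=np.array([300,L1,L2,Lt,0,0,0,0.])
        f=lambda p:np.r_[np.ravel([fk(q,p*m)[0]-x for q,x in D]),(p*m)[4:]/100]
        r=least_squares(f,p0,x_scale=100)
        if b is None or r.cost<b.cost:b=r
    print(m,np.round(b.x*m,1),round(b.cost,2),np.round(b.fun[:12],1))
E
python3 kin4.py
```

```text
[-6.38378239e-16  9.71445147e-17 -1.63064007e-16]
[1 1 1 1 0 0 0 0] [355.4 427.6 554.8 162.7   0.    0.    0.    0. ] 6667.21 [ 55.4  23.   33.2  -4.2  46.4 -16.3 -14.9  47.6 -18.1   0.7  58.1   1.2]
[1 1 1 1 1 0 0 0] [235.  410.7 411.2 115.2 131.9   0.    0.    0. ] 3704.09 [ 63.4  30.7   8.8  -6.4 -15.2  -7.3  -2.3  26.7  -6.    7.1  34.9   4.5]
[1 1 1 1 0 1 1 0] [ 335.5  130.9  449.3 -132.    -0.   226.8   -3.6    0. ] 3059.32 [ 43.2  26.9  -5.4  -7.2   3.7  -7.6 -18.1   4.6  -9.9  30.2  38.5  23. ]
[1 1 1 1 0 1 1 1] [ 299.   140.   434.8 -149.     0.   249.6  -19.2   18.5] 3055.39 [ 43.5  27.1  -5.6  -7.2   4.4  -8.4 -17.2   4.6 -10.7  29.4  37.4  24.8]
[1 1 1 1 1 1 1 1] [ 297.4   97.   410.8 -193.9   61.7  243.8   -1.    27.3] 2896.16 [ 46.9  28.3  -4.8  -9.4  -5.6  -7.9 -13.5  14.6  -8.4  28.5  29.2  21.1]
```

```bash
cat > kin5.py <<'E'
from h import *
from scipy.optimize import least_squares
rz=lambda a:R.from_euler('z',-a); ry=lambda a:R.from_euler('y',a)
D=[([1.097,.4265,.074,1.6065,-.034,1.111,-.067],[214.7,-639.64,302.]),
([.44,-.04,-.45,2.46,-1.02,.16,-.39],[448.8,-22.1,250.7]),
([.12,-.01,-.11,2.46,-1.02,.16,-.38],[456.7,-30.1,241.2]),([.11,.03,-.15,2.28,-.16,.44,-1.26],[484,-27.3,258.2])]
P=np.array([317,400,400,250,81,-192.5,168.5,-136.3])
def fk(q,p=P):
    h,L1,L2,Lt,s0,y1,y2,y3=p
    A=rz(q[0]);t=np.array([0,0,h])+A.apply([s0,0,0]);A=A*ry(q[1]);t=t+A.apply([0,y1,0]);A=A*rz(q[2])
    t=t+A.apply([0,0,L1]);A=A*ry(q[3]);t=t+A.apply([0,y2,0]);A=A*rz(q[4]);t=t+A.apply([0,0,L2]);A=A*ry(q[5])
    return t+A.apply([0,y3,Lt]),A*rz(q[6]-np.pi/2)
LO=np.array([-2.85,-.5,-1.23,.21,-1.02,.16,-2.73])+.01;HI=np.array([2.85,2.14,1.37,2.46,4.16,2.05,2.73])-.01
def ik(x,Rt,p=None,reg=.5):
    p=P if p is None else p
    b=None
    for q0 in (robot.observe()["joints"],[0,.2,0,2,0,.5,0],[.5,.3,-.4,2,-.5,.5,0],[-.5,.3,.4,2,.5,.5,0]):
        f=lambda q:(lambda tA:np.r_[tA[0]-x,300*(tA[1].inv()*R.from_matrix(Rt)).as_rotvec(),reg*q[2],reg*q[4]])(fk(q,p))
        r=least_squares(f,np.clip(q0,LO+.01,HI-.01),bounds=(LO,HI),x_scale=1)
        if b is None or r.cost<b.cost:b=r;bf=f(r.x)
    return b.x,bf
if __name__=="__main__":
    for sg in (1,-1):
        p0=P*np.array([1,1,1,1,1,sg,sg,sg])
        f=lambda p:np.r_[np.ravel([fk(q,p)[0]-x for q,x in D]),(p-p0)/30]
        r=least_squares(f,p0,x_scale=50);print(np.round(r.x,1),round(r.cost,2),np.round(r.fun[:12],1))
E
python3 kin5.py
```

```text
[290.5 545.5 485.5 269.8   9.8 -36.5 -22.   -5.7] 68.54 [ 0.3  0.8  0.  -1.5  0.2  0.3  1.7 -0.4 -1.9  0.2 -0.2  1.6]
[280.9 552.9 486.  267.2   7.4 -23.4 -35.5  -5.1] 72.24 [ 0.6  0.7  0.   1.  -0.3  0.4 -0.1 -0.6 -1.9 -0.6 -0.1  1.5]
```

```bash
sed -i 's/^P=.*/P=np.array([290.5,545.5,485.5,269.8,9.8,-36.5,-22,-5.7])/' kin5.py
python3 - <<'E'
from kin5 import *
s=robot.observe();print(fk(s["joints"])[0]-s["ee_pos"])
for az in (.218,.08):
  for L in (40,36,32,28):
    for so in (-11,15,40):
        Rt=toolR(az,np.radians(L));
        x=s2w((-48,-20,84)+np.array([-.643,0,.766])*so)-Rt[:,2]*97
        q,r=ik(x,Rt);print(az,L,so,np.round(x),np.round(q,2),np.round(r[:6],1))
for gx in(-220,-195,-165):
  for L in(0,-15,-30):
    Rt=toolR(SP[2],np.radians(L));q,r=ik(s2w((gx,0,60))-Rt[:,2]*78,Rt);print(gx,L,np.round(q,2),np.round(r[:6],1))
E
```

```text
[ 2.438588   -0.93170354  0.85363326]
0.218 40 -11 [490. -15. 150.] [ 0.24  0.2  -0.23  2.36 -1.01  0.17 -0.34] [  6.   -8.9  32.9 -22.3  53.1   0. ]
0.218 40 15 [473. -18. 170.] [ 0.33  0.14 -0.32  2.4  -1.01  0.17 -0.34] [  3.3  -7.9  29.7 -19.1  45.2  -0. ]
0.218 40 40 [458. -22. 189.] [ 0.53  0.09 -0.51  2.42 -1.01  0.17 -0.34] [  0.9  -6.9  25.7 -16.3  36.6  -0. ]
0.218 36 -11 [495. -14. 154.] [-0.    0.2  -0.01  2.37 -1.01  0.17 -0.38] [  4.8  -5.1  23.6 -13.9  38.8   0. ]
0.218 36 15 [479. -17. 174.] [-0.02  0.13  0.02  2.41 -1.01  0.17 -0.38] [  2.7  -4.   20.1 -10.7  31.3   0. ]
0.218 36 40 [463. -21. 193.] [-0.06  0.07  0.06  2.45 -1.01  0.17 -0.38] [ 1.5 -3.1 15.7 -7.8 23.3  0. ]
0.218 32 -11 [500. -12. 158.] [-0.17  0.21  0.15  2.37 -1.01  0.17 -0.4 ] [ 3.1 -2.4 14.1 -7.5 23.5  0. ]
0.218 32 15 [484. -16. 178.] [-0.24  0.14  0.23  2.42 -1.01  0.17 -0.4 ] [ 1.5 -1.6 10.3 -4.8 16.1  0. ]
0.218 32 40 [468. -19. 197.] [-0.28  0.08  0.28  2.45 -1.01  0.17 -0.39] [ 2.2 -1.5  5.  -4.3  8.   0. ]
0.218 28 -11 [506. -11. 161.] [-0.28  0.23  0.26  2.37 -1.01  0.17 -0.42] [ 1.1 -0.6
[... 1476 characters left out ...]
 0 [-0.12  0.2  -0.    2.41  0.    0.54 -1.47] [ 0.  0. -0.  0. -0.  0.]
-220 -15 [-0.15  0.34  0.01  2.23  0.02  0.83 -1.51] [-0.  0.  0. -0. -0. -0.]
-220 -30 [-0.16  0.5   0.01  2.06  0.03  1.1  -1.52] [-0.  0.  0. -0. -0. -0.]
-195 0 [-0.12  0.23 -0.    2.36  0.    0.55 -1.48] [ 0. -0. -0. -0. -0.  0.]
-195 -15 [-0.15  0.37  0.01  2.18  0.02  0.85 -1.51] [-0.  0.  0. -0. -0. -0.]
-195 -30 [-0.16  0.53  0.01  2.01  0.03  1.13 -1.52] [-0.  0.  0. -0. -0.  0.]
-165 0 [-0.13  0.27 -0.    2.3   0.    0.57 -1.48] [ 0.  0.  0.  0. -0. -0.]
-165 -15 [-0.15  0.41  0.01  2.11  0.02  0.88 -1.51] [-0.  0.  0. -0. -0. -0.]
-165 -30 [-0.17  0.57  0.01  1.94  0.03  1.16 -1.52] [-0.  0.  0. -0. -0.  0.]
```

The palm edge hides the window from above. Turning the tool half round puts the camera on the robot side, low enough to see under the palm, and the grasp is unchanged.

Emit:
{"op": "apply_moves", "data": {"deltas": [[[0,0,-1],[0,0,0],1.0],[[0,0,-1],[0,0,0],1.0],[[0,0,-1],[0,0,0],1.0],[[0,0,-1],[0,0,0],1.0],[[0,0,-1],[0,0,0],1.0]]}}

```text
t: 5.75
ee_pos: [483.4, -25.7, 257.5]
ee_rot: [2.813, 1.103, 0.619]
force: [-1.2, 0.0, -0.4]
gripper_width: 0.0
finger_force: 0.0
```

Emit:
{"op": "apply_moves", "data": {"deltas": [[[0,0,-1],[0,0,0],1.0],[[0,0,-1],[0,0,0],1.0],[[0,0,-1],[0,0,0],1.0],[[0,0,-1],[0,0,0],1.0],[[0,0,-1],[0,0,0],1.0]]}}

```text
t: 6.17
ee_pos: [483.6, -25.7, 257.7]
ee_rot: [2.36, 1.736, 0.557]
force: [0.1, 0.4, -0.7]
gripper_width: 0.006
finger_force: 0.0
```

Emit:
{"op": "apply_moves", "data": {"deltas": [[[0,0,-1],[0,0,0],1.0],[[0,0,-1],[0,0,0],1.0],[[0,0,-1],[0,0,0],1.0],[[0,0,-1],[0,0,0],1.0],[[0,0,-1],[0,0,0],1.0]]}}

```text
t: 6.58
ee_pos: [483.8, -25.8, 257.7]
ee_rot: [1.786, 2.226, 0.465]
force: [1.0, 0.6, 0.2]
gripper_width: 0.007
finger_force: 0.0
```

Emit:
{"op": "apply_moves", "data": {"deltas": [[[0,0,-1],[0,0,0],1.0],[[0,0,-1],[0,0,0],1.0],[[0,0,-1],[0,0,0],1.0],[[0,0,-1],[0,0,0],1.0],[[0,0,-1],[0,0,0],1.0]]}}

```text
t: 7.0
ee_pos: [483.9, -25.8, 257.8]
ee_rot: [1.127, 2.558, 0.347]
force: [0.3, 0.1, -0.5]
gripper_width: 0.001
finger_force: 0.0
```

Emit:
{"op": "apply_moves", "data": {"deltas": [[[0,0,-1],[0,0,0],1.0],[[0,0,-1],[0,0,0],1.0],[[0,0,-1],[0,0,0],1.0],[[0,0,-1],[0,0,0],1.0],[[0,0,-1],[0,0,0],1.0]]}}

```text
t: 7.42
ee_pos: [484.0, -25.8, 257.8]
ee_rot: [0.422, 2.723, 0.213]
force: [0.2, 0.5, -0.2]
gripper_width: 0.004
finger_force: 0.0
```

Emit:
{"op": "apply_moves", "data": {"deltas": [[[0,0,-1],[0,0,0],1.0],[[0,0,-1],[0,0,0],1.0],[[0,0,-1],[0,0,0],1.0],[[0,0,-1],[0,0,0],1.0],[[0,0,-1],[0,0,0],1.0]]}}

```text
t: 7.83
ee_pos: [484.0, -25.8, 257.9]
ee_rot: [-0.294, 2.72, 0.068]
force: [1.5, 0.2, -1.0]
gripper_width: 0.0
finger_force: 0.0
```

```bash
cat >> h.py <<'E'
def toolF(yaw,lean): return toolR(yaw,lean)@np.diag([-1.,-1,1])
E
python3 - <<'E'
from kin5 import *
s=robot.observe();print(np.round(s["joints"],2),s["ee_pos"])
Rt=toolF(SP[2],np.radians(27))
k=np.array([-48,-20,84])+np.array([-.643,0,.766])*25-5*np.array([.766,0,.643])
x=s2w(k)-Rt[:,2]*97;print(x,[np.round(a,2) for a in ik(x,Rt)]);plan(x,Rt,1.0)
E
```

```text
[ 0.26  0.04 -0.3   2.27 -0.15  0.43  1.87] [484.00414621 -25.81355077 257.85967599]
[481.23291937 -16.53718003 186.36263285] [array([ 0.65,  0.23, -0.77,  2.36,  0.59,  0.17,  1.16]), array([ 0.  , -0.  ,  0.01,  0.  , -0.01,  0.  , -0.38,  0.29])]
3 x [[0.01, -0.12, -0.01], [0.36, 0.12, 0.82], 1.0]
end [481.4 -16.2 186.3]
```

Emit:
{"op": "apply_moves", "data": {"deltas": [[[0.01,-0.12,-0.01],[0.36,0.12,0.82],1.0],[[0.01,-0.12,-0.01],[0.36,0.12,0.82],1.0],[[0.01,-0.12,-0.01],[0.36,0.12,0.82],1.0],[[0.01,-0.12,-0.01],[0.36,0.12,0.82],1.0]]}}

```text
t: 8.17
ee_pos: [479.5, -15.1, 184.5]
ee_rot: [-0.288, 2.67, 0.073]
force: [0.3, 0.3, -0.3]
gripper_width: 0.005
finger_force: 0.0
```

```bash
python3 look.py w4 key_top index_mark figure_7 palm_top channel_mouth
python3 - <<'E'
from h import *
s=robot.observe();Rc=R.from_rotvec(s["ee_rot"]).as_matrix();print("tip",w2s(s["ee_pos"]+97*Rc[:,2]),"z",sR().T@Rc[:,2],"rel",sR().T@Rc)
E
```

```text
[479.5 -15.1 184.5] [-0.288  2.67   0.073] [ 0.49  0.19 -0.59  2.36  0.21  0.17  1.52] [-113.3  -18.2  184.5]
index_mark [271.2 330.5] 0.98 
channel_mouth [116.  304.5] 0.83 [-112.3    0.4    8. ]
tip [-69.11623603 -20.38106992  99.59752043] z [ 4.45772140e-01 -6.16975354e-04 -8.95146256e-01] rel [[-8.95146454e-01 -1.58675625e-04  4.45772140e-01]
 [-4.84508426e-04  9.99999692e-01 -6.16975354e-04]
 [-4.45771905e-01 -7.68263659e-04 -8.95146256e-01]]
```

View pics/w4.png

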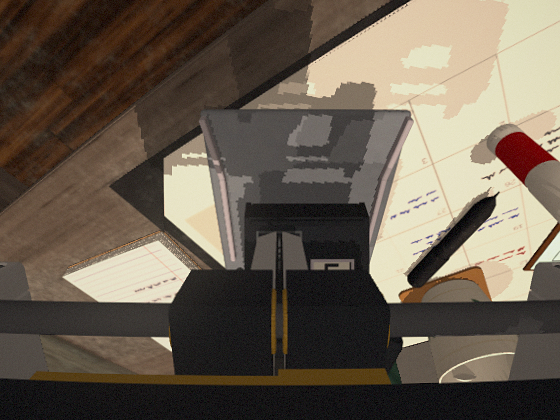

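Emit:
{"op": "apply_moves", "data": {"deltas": [[[0,0,0],[0,0,0],0.0],[[0,0,0],[0,0,0],0.0],[[0,0,0],[0,0,0],0.0],[[0,0,0],[0,0,0],0.0],[[0,0,0],[0,0,0],0.0],[[0,0,0],[0,0,0],0.0],[[0,0,0],[0,0,0],0.0],[[0,0,0],[0,0,0],0.0],[[0,0,0],[0,0,0],0.0],[[0,0,0],[0,0,0],0.0]]}}

```text
t: 9.3
ee_pos: [480.7, -16.6, 186.1]
ee_rot: [-0.297, 2.665, 0.067]
force: [-0.6, 1.1, 0.2]
gripper_width: 0.68
finger_force: 0.0
```

```bash
python3 look.py w5 key_top index_mark figure_7 palm_top channel_mouth back_stop
python3 - <<'E'
from h import *
a=cv2.imread("pics/w5.png")[195:305,220:380];a=cv2.rotate(a,cv2.ROTATE_180);cv2.imwrite("pics/w5c.png",cv2.resize(a,None,fx=5,fy=5,interpolation=2))
E
```

```text
[480.7 -16.6 186.1] [-0.297  2.665  0.067] [ 0.49  0.19 -0.58  2.36  0.21  0.17  1.53] [-112.5  -20.   186.1]
key_top [249.9 282.6] 0.65 [-50.3 -18.   84. ]
index_mark [270.  334.7] 0.87 
palm_top [381.  316.3] 0.7 [-12.7   1.9 153. ]
channel_mouth [116.9 307.9] 0.74 [-109.7    0.3    8. ]
back_stop [245.9 283.4] 0.39 [ 26.5 -15.8  10. ]
```

View pics/w5c.png

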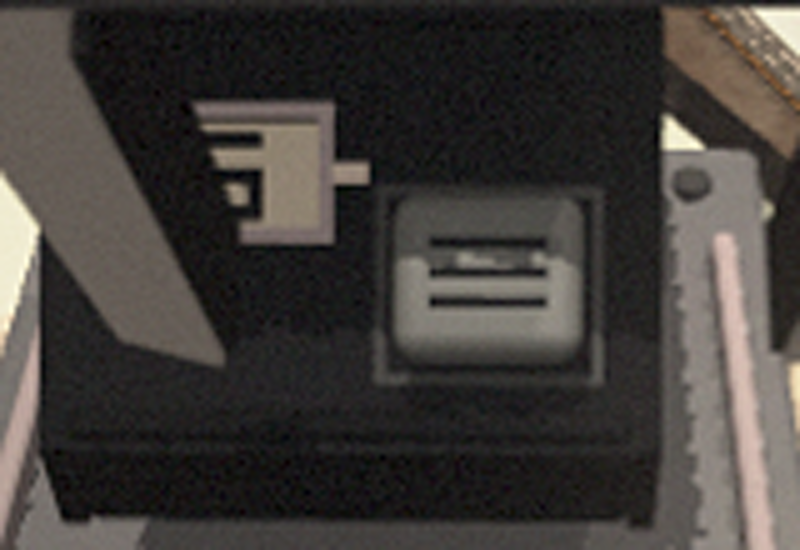

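Emit:
{"op": "apply_moves", "data": {"deltas": [[[0,0,0],[0,0,0],0.0],[[0,0,0],[0,0,0],0.0],[[0,0,0],[0,0,0],0.0],[[0,0,0],[0,0,0],0.0],[[0,0,0],[0,0,0],0.0]]}}

```text
t: 10.07
ee_pos: [480.7, -16.6, 186.1]
ee_rot: [-0.298, 2.665, 0.067]
force: [0.8, -0.2, -0.0]
gripper_width: 0.997
finger_force: 0.0
```

```bash
python3 look.py w6 key_top index_mark figure_7
python3 - <<'E'
from h import *
a=cv2.imread("pics/w6.png")[245:305,290:370];a=cv2.rotate(a,cv2.ROTATE_180);cv2.imwrite("pics/w6c.png",cv2.resize(a,None,fx=6,fy=6,interpolation=2))
E
```

```text
[480.7 -16.6 186.1] [-0.298  2.665  0.067] [ 0.49  0.19 -0.58  2.36  0.21  0.17  1.53] [-112.5  -19.9  186.1]
key_top [248.2 283.2] 0.56 [-52.  -17.5  84. ]
index_mark [270.5 333.2] 0.71
```

View pics/w6c.png

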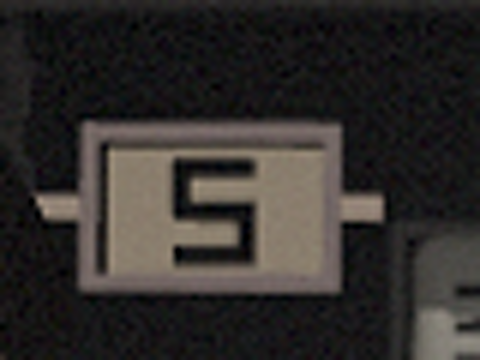

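Crop of the window: a clean 5 stands at the mark, so two steps are needed.

Emit:
{"op": "apply_moves", "data": {"deltas": [[[0,0,0],[0,0.012,0],1.0],[[0,0,0],[0,0.012,0],1.0],[[0,0,0],[0,0.012,0],1.0],[[0,0,0],[0,0.012,0],1.0],[[0,0,0],[0,0.012,0],1.0],[[0,0,0],[0,0.012,0],1.0],[[0,0,0],[0,0.012,0],1.0],[[0,0,0],[0,0.012,0],1.0],[[0,0,0],[0,0.012,0],1.0],[[0,0,0],[0,0.012,0],1.0]]}}

```text
t: 11.1
ee_pos: [480.5, -15.6, 186.1]
ee_rot: [-0.298, 2.665, 0.067]
force: [-1.5, -0.4, 0.2]
gripper_width: 0.329
finger_force: 0.0
```

Emit:
{"op": "apply_moves", "data": {"deltas": [[[0,0,0],[-0.04,0,0.18],1.0],[[0,0,0],[-0.04,0,0.18],1.0],[[0,0,0],[-0.04,0,0.18],1.0],[[0,0,0],[-0.04,0,0.18],1.0]]}}

```text
t: 11.43
ee_pos: [489.3, -13.8, 174.4]
ee_rot: [-0.297, 2.666, 0.068]
force: [-0.8, -0.3, 0.7]
gripper_width: 0.044
finger_force: 0.0
```

```bash
cat > tip.py <<'E'
from h import *
s=robot.observe();Rc=R.from_rotvec(s["ee_rot"]).as_matrix();t=w2s(s["ee_pos"]+97*Rc[:,2])
kz=np.array([-.643,0,.766]);kx=np.array([.766,0,.643]);r=t-np.array([-48,-20,84])
print("tip",np.round(t,1),"kz",round(r@kz,1),"kx",round(r@kx,1),"lean",np.round(np.degrees(np.arccos(-Rc[2,2])),1),"F",np.round(sR().T@s["force"],1),"w",s["gripper_width"],np.round(s["joints"],2))
E
python3 tip.py
```

```text
tip [-60.3 -19.   87.5] kz 10.6 kx -7.2 lean 26.4 F [-0.8 -0.1  0.7] w 0.043605537536865656 [ 0.56  0.24 -0.68  2.35  0.54  0.17  1.21]
```

Emit:
{"op": "apply_moves", "data": {"deltas": [[[0,0,0],[-0.02,0,0.085],1.0],[[0,0,0],[-0.02,0,0.085],1.0],[[0,0,0],[-0.02,0,0.085],1.0],[[0,0,0],[-0.02,0,0.085],1.0]]}}

```text
t: 11.77
ee_pos: [493.6, -12.7, 169.4]
ee_rot: [-0.298, 2.666, 0.067]
force: [0.2, -0.0, -0.0]
gripper_width: 0.002
finger_force: 0.0
```

Emit:
{"op": "apply_moves", "data": {"deltas": [[[0,0,0],[-0.02,0,0.09],1.0],[[0,0,0],[-0.041,0,0.177],1.0],[[0,0,0],[-0.041,0,0.177],1.0],[[0,0,0],[-0.041,0,0.177],1.0],[[0,0,0],[-0.041,0,0.177],1.0]]}}

```text
t: 12.18
ee_pos: [502.2, -11.2, 158.0]
ee_rot: [-0.297, 2.667, 0.066]
force: [-6.4, -2.6, 6.8]
gripper_width: 0.002
finger_force: 4.9
```

```bash
python3 tip.py
```

```text
tip [-47.3 -19.4  71.1] kz -10.4 kx -7.8 lean 26.4 F [-6.8 -1.2  6.8] w 0.002401646681678001 [ 0.55  0.3  -0.69  2.34  0.87  0.17  0.88]
```

Emit:
{"op": "apply_moves", "data": {"deltas": [[[0,0,0],[0.041,0,-0.177],1.0],[[0,0,0],[0.041,0,-0.177],1.0],[[0,0,0],[0.041,0,-0.177],1.0],[[0,0,0],[0.041,0,-0.177],1.0]]}}

```text
t: 12.52
ee_pos: [494.1, -13.1, 169.3]
ee_rot: [-0.296, 2.665, 0.066]
force: [-0.1, 0.2, -0.5]
gripper_width: 0.004
finger_force: 0.0
```

```bash
python3 tip.py; python3 look.py w7 index_mark figure_7 key_top
```

```text
tip [-55.4 -19.5  82.5] kz 3.6 kx -6.7 lean 26.5 F [-0.1  0.2 -0.5] w 0.003971785777598586 [ 0.65  0.28 -0.79  2.34  0.8   0.19  0.97]
[494.1 -13.1 169.3] [-0.296  2.665  0.066] [ 0.65  0.28 -0.79  2.34  0.8   0.19  0.97] [-98.7 -19.4 169.3]
index_mark [277.1 339.1] 0.9 
key_top [102.9 310.5] 0.44 [-144.7   -7.3   84. ]
```

Emit:
{"op": "apply_moves", "data": {"deltas": [[[0,0,0],[-0.02,0,0.09],1.0],[[0,0,0],[-0.041,0,0.177],1.0],[[0,0,0],[-0.041,0,0.177],1.0],[[0,0,0],[-0.041,0,0.177],1.0],[[0,0,0],[-0.041,0,0.177],1.0]]}}

```text
t: 13.13
ee_pos: [502.1, -10.7, 157.3]
ee_rot: [-0.298, 2.667, 0.066]
force: [-9.0, -2.7, 6.4]
gripper_width: 0.004
finger_force: 5.5
```

Emit:
{"op": "apply_moves", "data": {"deltas": [[[0,0,0],[0.1,0,-0.43],1.0],[[0,0,0],[0.1,0,-0.43],0.0],[[0,0,0],[0.1,0,-0.43],0.0],[[0,0,0],[0.1,0,-0.43],0.0],[[0,0,0],[0.1,0,-0.43],0.0],[[0,0,0],[0.1,0,-0.43],0.0],[[0,0,0],[0.1,0,-0.43],0.0],[[0,0,0],[0.1,0,-0.43],0.0],[[0,0,0],[0.1,0,-0.43],0.0],[[0,0,0],[0.1,0,-0.43],0.0]]}}

```text
t: 13.97
ee_pos: [481.0, -15.2, 185.1]
ee_rot: [-0.298, 2.666, 0.068]
force: [0.1, -0.4, 0.5]
gripper_width: 0.604
finger_force: 0.0
```

Emit:
{"op": "apply_moves", "data": {"deltas": [[[0,0,0],[0,0,-0.02],0.0],[[0,0,0],[0,0,-0.02],0.0],[[0,0,0],[0,0,-0.02],0.0],[[0,0,0],[0,0,-0.02],0.0]]}}

```text
t: 14.3
ee_pos: [480.3, -15.8, 186.7]
ee_rot: [-0.297, 2.665, 0.067]
force: [-0.0, 0.5, -0.9]
gripper_width: 0.888
finger_force: 0.0
```

```bash
python3 tip.py; python3 look.py w8 index_mark figure_7 key_top
python3 - <<'E'
from h import *
a=cv2.imread("pics/w8.png")[235:305,260:380];a=cv2.rotate(a,cv2.ROTATE_180);cv2.imwrite("pics/w8c.png",cv2.resize(a,None,fx=5,fy=5,interpolation=2))
E
```

```text
tip [-69.5 -19.1  99.9] kz 26.0 kx -6.3 lean 26.4 F [ 0.1  0.5 -0.9] w 0.8877228092264419 [ 0.84  0.26 -0.98  2.35  0.7   0.23  1.07]
[480.3 -15.8 186.7] [-0.297  2.665  0.067] [ 0.84  0.26 -0.98  2.35  0.7   0.23  1.07] [-112.7  -19.1  186.7]
index_mark [270.5 332.2] 0.75 
index_mark [236.4 447.4] 0.58 
figure_7 [279.5 335.2] 0.79 
key_top [246.8 280.4] 0.9 [-52.9 -18.6  84. ]
```

View pics/w8c.png

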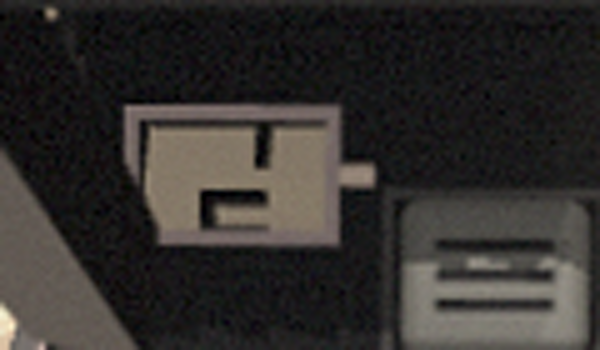

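Run:
```python
from h import *
import time
for i in range(3):
    st=robot.observe();s=robot.snapshot("wrist")
    a=robot.spot_point("index_mark",s);b=robot.spot_point("figure_7",s)
    print(st["t"],[(np.round(r["pixel"],1),round(r["p"],2)) for r in a[:1]+b[:1]])
g=s["color"].mean(2)[:, :]
g8=cv2.imread("pics/w8.png").mean(2)
print(np.abs(g-g8)[255:285,312:352].mean(), np.round(g[255:285,333],0),np.round(g8[255:285,333],0))
```

```text
14.5 [(array([271.6, 333.5]), 0.9), (array([279.4, 333. ]), 0.98)]
14.65 [(array([269.9, 330.8]), 0.58), (array([278.5, 332.7]), 0.81)]
14.8 [(array([271. , 332.8]), 0.7), (array([275.9, 334.7]), 0.96)]
5.1525 [ 23.  95. 107.  89.  69. 109. 120. 119. 106.  47.  14.   2. 113. 120.
 118. 114. 118. 115. 116. 118. 118. 117. 119. 121.  72.  33.  92. 107.
 111.  40.] [ 40. 100. 106.  89.  68. 110. 121. 123.  83.  34.  14.   9. 114. 124.
 117. 117. 118. 117. 115. 115. 117. 117. 119. 122.  73.  40. 107. 107.
 111.  32.]
```

Emit:
{"op": "apply_moves", "data": {"deltas": [[[0,0,0],[0,0,0],0.0],[[0,0,0],[0,0,0],0.0],[[0,0,0],[0,0,0],0.0],[[0,0,0],[0,0,0],0.0],[[0,0,0],[0,0,0],0.0]]}}

```text
t: 15.37
ee_pos: [480.3, -15.7, 186.7]
ee_rot: [-0.298, 2.665, 0.067]
force: [-0.1, 0.1, -0.8]
gripper_width: 1.004
finger_force: 0.0
```

Run:
```python
from h import *
st=robot.observe();s=robot.snapshot("wrist")
cv2.imwrite("pics/w9.png",s["color"][:,:,::-1])
a=robot.spot_point("index_mark",s);b=robot.spot_point("figure_7",s)
print(st["t"],[(np.round(r["pixel"],1),round(r["p"],2)) for r in a[:1]+b[:1]])
g=s["color"].mean(2);g6=cv2.imread("pics/w6.png").mean(2)
for r in range(286,252,-1): print("".join(" .:-=+*#%@"[::-1][min(9,int(v/14))] for v in g[r,352:308:-1]),"|","".join(" .:-=+*#%@"[::-1][min(9,int(v/14))] for v in g6[r,352:308:-1]))
```

```text
15.3667 [(array([270. , 330.8]), 0.8), (array([277.6, 333.1]), 0.8)]
%%%%%%%%%%%%%@@%@%%%%%%@%%%%%%%%%@%%@%@%%%%% | @%%%%%%%@%%%@%%%@%%%%@%%@%%%%%%%%%%%%%%%%%@%
%%@%%%%%%@%%%@%@%%%@@%%%@%%%%@%%%%%@%#%%%%%% | %%%@%@%%%%%%%#%%%%%%%%%%#%%###%%###%%%%%%%%%
@@%@%%%%%%%##%###%########*############%#%%% | ++++++++++++++=++++++==++++=+==+==++**+*%%%%
:::::::::::::::::::::::::::::::::-------=*%% | ::::::::::::::::::::::::::::::::::::::::%%%%
:::::::::::::::::::::::::::::::::::::::::+%@ | :::::::::::::::::::::::::::::::::::::::-%%%%
:------------------------:::::::-:::::::-+%% | ++===========================-======-::-%%%%
-###*###*#**######*####*####**####*#*+=::+%% | @++++++++++++===================++*++-:-%%%@
-%@:--------+=====+=====#@@#==========-:-+%% | % .      .        ...        . .   ..::-%%%%
:%%.....................+@%=..........::-*%% | #. ....... .++++++++++++=: ....... ..::-#%%%
-%* ....................+@%=..........::-*%% | # .........-@%@@@%%@%%@@%+  .........::-%%#%
-%*.....................*@%+..........::-*%% | % ....... .-@%%%%%%%%%%%%= ..........:::%%%%
-#*................
[... 1396 characters left out ...]
...::-#%% | * ..........-------------:. ....... .::=%@%%
-*=.........:+**#**=+=++++=...........:::*%% | +....................................::-%%%%
:::::::::::::-------------:::::::::::::::*@@ | :::::::::::::::::::::::::::::::::::::::-%%#%
:::::::::::::::::::::::::::::::::::::::::*%% | :::::::::::::::::::::::::::::::::::::::=@%%%
::--:-::-::--:--:-----:--:-----------:-:-*%% | +++++++++=++=============---------=-=--+%%%%
%%#%%%%%%%%%#%%%#%##%###########*********#%% | %%%%%%@%%%%%%%%@%%%%%%%%@@%@%%@%%%%%%%#%%%%%
%%%%%@%%%%%%%%%%%%%%%%@#@@%%%%%%%@%%%%@@%%%% | %@%%%%%@@%%%%%%#%%%%%%#%%%%%%%%%%%%%%%%%%%%#
%%%%%%%%%%%%@%#%%%%%%%%@%%%%%%%%%%#%%%%#%%%% | %%%@%%#%%%%%%%%%###%%%%%##%%%%@%%%%%@%#%%#%@
```

Emit:
{"op": "apply_moves", "data": {"deltas": [[[0,0,0],[0,0,0],1.0],[[0,0,0],[0,0,0],1.0],[[0,0,0],[0,0,0],1.0],[[0,0,0],[0,0,0],1.0],[[0,0,0],[0,0,0],1.0],[[0,0,0],[0,0,0],1.0],[[0,0,0],[0,0,0],1.0],[[0,0,0],[-0.06,0,0.27],1.0],[[0,0,0],[-0.06,0,0.27],1.0],[[0,0,0],[-0.06,0,0.27],1.0]]}}

```text
t: 16.35
ee_pos: [494.2, -12.5, 168.8]
ee_rot: [-0.298, 2.666, 0.068]
force: [-0.8, -0.4, -0.3]
gripper_width: 0.326
finger_force: 0.0
```

Emit:
{"op": "apply_moves", "data": {"deltas": [[[0,0,0],[-0.008,0,0.036],1.0],[[0,0,0],[-0.008,0,0.036],1.0],[[0,0,0],[-0.008,0,0.036],1.0]]}}

```text
t: 16.6
ee_pos: [495.5, -12.2, 167.3]
ee_rot: [-0.298, 2.665, 0.067]
force: [-0.6, 0.0, 0.3]
gripper_width: 0.115
finger_force: 0.5
```

Emit:
{"op": "apply_moves", "data": {"deltas": [[[0,0,0],[-0.008,0,0.036],1.0],[[0,0,0],[-0.008,0,0.036],1.0],[[0,0,0],[-0.008,0,0.036],1.0]]}}

```text
t: 16.85
ee_pos: [497.5, -12.0, 165.0]
ee_rot: [-0.297, 2.665, 0.067]
force: [-0.2, -0.7, 2.2]
gripper_width: -0.001
finger_force: 0.7
```

Emit:
{"op": "apply_moves", "data": {"deltas": [[[0,0,0],[-0.008,0,0.036],1.0],[[0,0,0],[-0.008,0,0.036],1.0],[[0,0,0],[-0.008,0,0.036],1.0]]}}

```text
t: 17.1
ee_pos: [499.4, -11.5, 162.5]
ee_rot: [-0.298, 2.665, 0.067]
force: [-0.2, -1.0, 1.4]
gripper_width: 0.004
finger_force: 0.7
```

Emit:
{"op": "apply_moves", "data": {"deltas": [[[0,0,0],[-0.008,0,0.036],1.0],[[0,0,0],[-0.008,0,0.036],1.0],[[0,0,0],[-0.008,0,0.036],1.0]]}}

```text
t: 17.35
ee_pos: [501.2, -11.0, 160.3]
ee_rot: [-0.298, 2.665, 0.067]
force: [-0.3, -2.1, 2.0]
gripper_width: 0.006
finger_force: 1.1
```

```bash
python3 tip.py
```

```text
tip [-48.  -19.   73.4] kz -8.1 kx -6.8 lean 26.4 F [-0.7 -1.9  2. ] w 0.005771771905088082 [ 0.63  0.31 -0.77  2.33  0.93  0.19  0.84]
```

Emit:
{"op": "apply_moves", "data": {"deltas": [[[0,0,0],[-0.006,0,0.024],1.0],[[0,0,0],[-0.006,0,0.024],1.0],[[0,0,0],[-0.006,0,0.024],1.0]]}}

```text
t: 17.6
ee_pos: [501.9, -11.0, 158.5]
ee_rot: [-0.298, 2.666, 0.066]
force: [-7.0, -2.2, 7.0]
gripper_width: 0.006
finger_force: 4.6
```

Emit:
{"op": "apply_moves", "data": {"deltas": [[[0,0,0],[-0.003,0,0.012],1.0],[[0,0,0],[-0.003,0,0.012],1.0],[[0,0,0],[-0.003,0,0.012],1.0]]}}

```text
t: 17.85
ee_pos: [502.1, -11.0, 157.5]
ee_rot: [-0.297, 2.667, 0.066]
force: [-7.9, -3.1, 7.4]
gripper_width: 0.004
finger_force: 5.4
```

Emit:
{"op": "apply_moves", "data": {"deltas": [[[0,0,0],[-0.003,0,0.012],1.0],[[0,0,0],[-0.003,0,0.012],1.0],[[0,0,0],[-0.003,0,0.012],1.0]]}}

```text
t: 18.1
ee_pos: [502.4, -10.9, 156.5]
ee_rot: [-0.297, 2.668, 0.066]
force: [-11.0, -3.1, 7.4]
gripper_width: 0.003
finger_force: 6.2
```

```bash
python3 tip.py
```

```text
tip [-47.1 -19.2  69.6] kz -11.6 kx -8.6 lean 26.3 F [-11.4  -0.7   7.4] w 0.002545278415122651 [ 0.61  0.32 -0.75  2.33  0.96  0.19  0.8 ]
```

Emit:
{"op": "apply_moves", "data": {"deltas": [[[0,0,0],[0.02,0,-0.09],1.0],[[0,0,0],[0.04,0,-0.18],1.0],[[0,0,0],[0.04,0,-0.18],1.0],[[0,0,0],[0.1,0,-0.46],0.0],[[0,0,0],[0.1,0,-0.46],0.0],[[0,0,0],[0.1,0,-0.46],0.0],[[0,0,0],[0.1,0,-0.46],0.0],[[0,0,0],[0.1,0,-0.46],0.0],[[0,0,0],[0.1,0,-0.46],0.0],[[0,0,0],[0.1,0,-0.46],0.0]]}}

```text
t: 18.93
ee_pos: [480.8, -15.4, 186.4]
ee_rot: [-0.298, 2.666, 0.068]
force: [-0.6, -0.2, 0.2]
gripper_width: 0.468
finger_force: 0.0
```

Emit:
{"op": "apply_moves", "data": {"deltas": [[[0,0,0],[0,0,0],0.0],[[0,0,0],[0,0,0],0.0],[[0,0,0],[0,0,0],0.0],[[0,0,0],[0,0,0],0.0],[[0,0,0],[0,0,0],0.0]]}}

```text
t: 19.35
ee_pos: [480.6, -15.6, 186.7]
ee_rot: [-0.298, 2.665, 0.067]
force: [0.1, -0.2, -0.5]
gripper_width: 0.818
finger_force: 0.0
```

```bash
cat > win.py <<'E'
from h import *
st=robot.observe();s=robot.snapshot("wrist")
a=robot.spot_point("index_mark",s);b=robot.spot_point("figure_7",s)
print(st["t"],st["gripper_width"],[(np.round(r["pixel"],1),round(r["p"],2)) for r in a[:1]+b[:1]])
g=s["color"].mean(2)
for r in range(286,250,-1): print("".join(" .:-=+*#%@"[::-1][min(9,int(v/14))] for v in g[r,356:304:-1]))
E
python3 tip.py; python3 win.py
```

```text
tip [-69.1 -18.9  99.8] kz 25.7 kx -6.0 lean 26.4 F [ 0.  -0.2 -0.5] w 0.8183053627009457 [ 0.87  0.27 -1.    2.35  0.73  0.24  1.04]
19.35 0.8183053627009457 [(array([267.3, 333.7]), 0.94), (array([267.3, 332.8]), 0.71)]
%%%%@%%%%%%%#%%#%@%%%%@%%%%%%@%%%%%%#%%%%@%%%%%%%%%%
%%%%%%@%%@%%%%%%%%@%%%@%%%%%%%%%%%%%@%%%%%%%@%%@%%#%
%%%@%%@%%%%%%%%%%%%%%#####%%%#%##%%%%#%%####%%%%%%%%
%%%=-------------------------==+===+==+=+====#%%%%%#
%%%=.::::::::.::::::::::::::::.:::::::::.::::+%#%%%#
%%%*:::::::::::::::::::::::::::::::::::-:::::+@#%%%%
%%%%+#***+**+***++++++++++++++++++========-:-+%%%%%%
%%%%##*:--::-:::::::::::::::-=============-:-*%%%%%%
%%%@@%=     .  .  .  ... . .  .          ..::*%%%%%%
%%%%%%=  ...  . .-############+:.. . .....::-*%%%%%%
%%%%@%+  ... . ..+%@%%%%%%%%%%#-   ..... ..:-*%%%%%%
%%%%%%+...  .. ..=%####%%%%%%%#- ..  . . ..:-*%%#%%#
%%%@#%*: .   . . :==--=+=+=+%%#-  . .... ..:-*%%%%%%
%%@%%%%+.  .    .          .#%#-  ...  ....:-*@%%%%%
%%%%%%%*:  .. ...... .     .#%#-  . .. . .::-+###%%#
%%%%%%%%+..... . . .  .    .#%#- ......  ..:::---===
%%@%%%#@*:  .. . . . . ..  .#%
[... 329 characters left out ...]
..:-*%%@#%%
%%%%%%%%%%%#-. . .. ...... .#%#-  .  ..  .::-*%%%%%%
%%%%%%%%%%%%+:  .  ..   .  .#@#- . . ... ..::*%%%%%%
%%%%%%%%%%@%#- .   .  ..  ..*#*:         ..:-#%%#%%%
#%%%%%%%%@%%%+.  .  .  ..  .:--.   ..  .  .:-*%%%%##
%%%%%%#%%@%%%*:  .. .    .     .  .... . ..:-*%%#%%%
%%%%%%@%%%%%%#-....:..:..:................::-*%%%%%%
%%%%%#%%%%@%%#-::::::::::::::::::::::::::::.:*%%%##%
#%%%%%%%%%%%%#=:::::-:::::::::::-::-::::-:::-*%%%%%%
%%%%%%#%%%%%%%*++++++++++++++=+++++++++++++++#%%%%%%
%%%%%%%%%%%%%%%%%%%%%@%%%%%@%%%%%%@%%%%%%%%%%%%%#%%%
%%%%%#%%%%%%##%@%%#%%%%%%%%%%%%%%%%%%%@%%#%%%#%%%#%%
%%%%%%%%@%%%%#%%%%%%%%%%%%#%%%%%%%%%%#%%%%%%%#%%%%#%
#%%%%%%@%%%%%%%%%%%%%%%%%%%%%@#%%%%%%%%%#%%%%%%%%%%%
```

The 7 now stands exactly at the mark and the key is released. Next is the clipboard.

Run:
```python
from kin5 import *
Rt=toolF(.216,0)
plan((440,326,230),Rt,0.0,via=[((455,0,240),Rt)])
```

```text
5 x [[-0.0, 0.88, 0.01], [-0.06, 0.26, -0.72], 0.0]
2 x [[-0.0, 0.0, 0.0], [-0.14, 0.8, 0.03], 0.0]
2 x [[-0.0, 0.0, 0.0], [-0.14, 0.8, 0.02], 0.0]
2 x [[-0.0, 0.0, 0.0], [-0.14, 0.81, 0.03], 0.0]
2 x [[-0.0, 0.0, 0.0], [-0.14, 0.8, 0.02], 0.0]
3 x [[-0.0, 0.0, 0.0], [-0.13, 0.81, 0.03], 0.0]
end [439.9 326.  229.7]
```

Emit:
{"op": "apply_moves", "data": {"deltas": [[[0,0.88,0.01],[-0.06,0.26,-0.72],0.0],[[0,0.88,0.01],[-0.06,0.26,-0.72],0.0],[[0,0.88,0.01],[-0.06,0.26,-0.72],0.0],[[0,0.88,0.01],[-0.06,0.26,-0.72],0.0],[[0,0.88,0.01],[-0.06,0.26,-0.72],0.0]]}}

```text
t: 19.92
ee_pos: [456.2, -0.5, 242.0]
ee_rot: [0.337, -3.12, 0.005]
force: [0.6, -1.2, -0.5]
gripper_width: 0.999
finger_force: 0.0
```

Emit:
{"op": "apply_moves", "data": {"deltas": [[[0,0,0],[-0.14,0.8,0.03],0.0],[[0,0,0],[-0.14,0.8,0.03],0.0]]}}

```text
t: 20.08
ee_pos: [452.8, 67.1, 238.0]
ee_rot: [-0.338, 3.123, 0.002]
force: [0.8, 0.3, 0.7]
gripper_width: 1.001
finger_force: 0.0
```

Emit:
{"op": "apply_moves", "data": {"deltas": [[[0,0,0],[-0.14,0.8,0.02],0.0],[[0,0,0],[-0.14,0.8,0.02],0.0]]}}

```text
t: 20.25
ee_pos: [449.0, 133.1, 236.4]
ee_rot: [-0.342, 3.122, 0.001]
force: [0.0, 0.1, -0.5]
gripper_width: 1.002
finger_force: 0.0
```

Emit:
{"op": "apply_moves", "data": {"deltas": [[[0,0,0],[-0.14,0.8,0.03],0.0],[[0,0,0],[-0.14,0.8,0.03],0.0]]}}

```text
t: 20.42
ee_pos: [446.1, 198.1, 234.0]
ee_rot: [-0.342, 3.121, 0.001]
force: [-0.9, 0.6, 0.4]
gripper_width: 1.0
finger_force: 0.0
```

Emit:
{"op": "apply_moves", "data": {"deltas": [[[0,0,0],[-0.14,0.8,0.02],0.0],[[0,0,0],[-0.14,0.8,0.02],0.0]]}}

```text
t: 20.58
ee_pos: [443.2, 263.1, 232.3]
ee_rot: [-0.342, 3.122, 0.001]
force: [-0.3, -0.4, -0.1]
gripper_width: 1.002
finger_force: 0.0
```

Emit:
{"op": "apply_moves", "data": {"deltas": [[[0,0,0],[-0.13,0.8,0.03],0.0],[[0,0,0],[-0.13,0.8,0.03],0.0],[[0,0,0],[-0.13,0.8,0.03],0.0]]}}

```text
t: 20.83
ee_pos: [438.7, 329.5, 230.0]
ee_rot: [-0.348, 3.122, 0.004]
force: [-1.8, 0.1, -0.8]
gripper_width: 1.001
finger_force: 0.0
```

Run:
```python
from kin5 import *
st=robot.observe();s=robot.snapshot("wrist");c=cam(s,st);cv2.imwrite("pics/c1.png",s["color"][:,:,::-1])
print(np.round(st["ee_pos"],1),np.round(R.from_rotvec(st["ee_rot"]).as_matrix(),3).tolist(),np.round(st["joints"],2))
for q,z in (("clip_grip",17),("clipboard",0),("lead_edge",0)):
    for r in robot.spot_point(q,s)[:2]: print(q,np.round(r["pixel"],1),round(r["p"],2),np.round(atz(c,r["pixel"],z),1))
s2=robot.snapshot("top");c2=cam(s2);m=robot.masks_of("clipboard",s2)
if m:
    ct=max(cv2.findContours(m[0]["region"].astype(np.uint8),0,2)[0],key=cv2.contourArea)
    pts=np.array([atz(c2,(p[0][1],p[0][0]),4)[:2] for p in ct],np.float32);print("top rect",m[0]["p"],cv2.minAreaRect(pts))
m=robot.masks_of("clipboard",s)
if m:
    ct=max(cv2.findContours(m[0]["region"].astype(np.uint8),0,2)[0],key=cv2.contourArea)
    pts=np.array([atz(c,(p[0][1],p[0][0]),4)[:2] for p in ct],np.float32);print("wrist rect",m[0]["p"],cv2.minAreaRect(pts))
```

```text
[438.7 329.5 230. ] [[-0.975, -0.22, 0.0], [-0.22, 0.975, 0.002], [-0.001, 0.002, -1.0]] [ 0.06  0.5  -1.05  1.92  0.51  1.02  0.58]
clip_grip [202.8 276.4] 0.59 [440.3 327.3  17. ]
clipboard [265.7 274.1] 0.72 [511.2 340.6   0. ]
top rect 0.89 ((530.7630004882812, 344.35125732421875), (129.53733825683594, 120.22027587890625), 12.27237319946289)
wrist rect 0.6 ((490.6249084472656, 337.1428527832031), (125.87045288085938, 119.0867691040039), 12.121413230895996)
```

Run:
```python
from h import *
plan((443,326.7,104),toolF(.214,0),0.0)
```

```text
2 x [[-0.0, 0.0, 0.0], [-0.02, 0.02, 0.79], 0.0]
3 x [[-0.0, 0.0, 0.0], [-0.02, 0.02, 0.78], 0.0]
end [443.3 326.9 104.1]
```

Emit:
{"op": "apply_moves", "data": {"deltas": [[[0,0,0],[-0.02,0.02,0.79],0.0],[[0,0,0],[-0.02,0.02,0.79],0.0],[[0,0,0],[-0.02,0.02,0.79],0.0]]}}

```text
t: 21.43
ee_pos: [440.8, 324.0, 163.1]
ee_rot: [0.338, -3.12, 0.005]
force: [-1.3, -0.3, -0.3]
gripper_width: 0.999
finger_force: 0.0
```

Run:
```python
from h import *
st=robot.observe();s=robot.snapshot("wrist");c=cam(s,st);cv2.imwrite("pics/c2.png",s["color"][:,:,::-1])
print(np.round(st["ee_pos"],1),np.round(R.from_rotvec(st["ee_rot"]).as_matrix()[:2,0],3))
for q,z in (("clip_grip",17),("clipboard",0)):
    for r in robot.spot_point(q,s)[:2]: print(q,np.round(r["pixel"],1),round(r["p"],2),np.round(atz(c,r["pixel"],z),1))
plan((443,326.7,104),toolF(.214,0),0.0)
```

```text
[440.8 324.  163.1] [-0.977 -0.214]
clip_grip [224.2 287. ] 0.95 [440.4 329.   17. ]
clipboard [300.  278.7] 0.64 [512.7 338.5   0. ]
3 x [[-0.0, 0.0, 0.0], [-0.01, 0.0, 0.8], 0.0]
end [442.7 326.6 103.7]
```

View pics/c2.png

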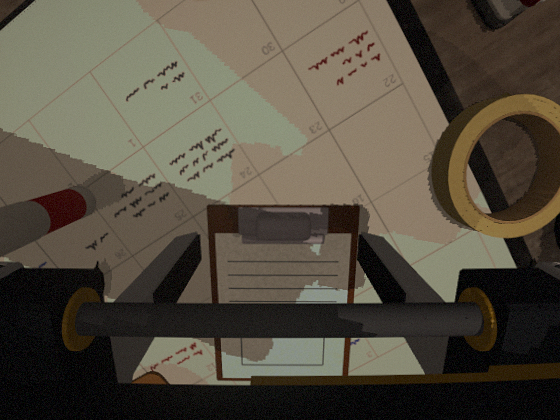

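Wrist view: the clip block at (285,227) lies centred between the open fingers, and the board is square to the tool. Descend and grip.

Emit:
{"op": "apply_moves", "data": {"deltas": [[[0,0,0],[-0.01,0.01,0.75],0.0],[[0,0,0],[-0.01,0.01,0.75],0.0],[[0,0,0],[-0.01,0.01,0.75],0.0]], "squeeze": 40}}

```text
t: 21.83
ee_pos: [441.9, 326.4, 105.1]
ee_rot: [0.339, -3.122, 0.003]
force: [-0.4, -1.5, 0.3]
gripper_width: 0.998
finger_force: 0.0
```

Run:
```python
from h import *
st=robot.observe();s=robot.snapshot("wrist");c=cam(s,st);cv2.imwrite("pics/c3.png",s["color"][:,:,::-1])
print(np.round(st["ee_pos"],1),st["force"])
for q,z in (("clip_grip",17),("clipboard",0)):
    for r in robot.spot_point(q,s)[:2]: print(q,np.round(r["pixel"],1),round(r["p"],2),np.round(atz(c,r["pixel"],z),1))
m=robot.masks_of("clip_grip",s)
print(len(m))
# rows of board's clip-end edge near tool centre
g=s["color"].astype(int);print([ (r,g[r,285].tolist()) for r in range(150,270,6)])
```

```text
[441.9 326.4 105.1] [-0.40842098 -1.50646345  0.34054649]
clip_grip [254.5 284.2] 0.73 [442.5 328.8  17. ]
clipboard [340. 279.] 0.62 [510.6 340.8   0. ]
1
[(150, [141, 127, 108]), (156, [137, 123, 102]), (162, [125, 108, 91]), (168, [139, 145, 122]), (174, [140, 134, 113]), (180, [140, 123, 105]), (186, [141, 126, 108]), (192, [138, 121, 102]), (198, [139, 126, 105]), (204, [139, 122, 104]), (210, [137, 124, 104]), (216, [139, 124, 105]), (222, [143, 127, 106]), (228, [56, 53, 42]), (234, [47, 46, 42]), (240, [52, 44, 41]), (246, [60, 52, 50]), (252, [56, 46, 46]), (258, [55, 49, 42]), (264, [58, 48, 45])]
```

Emit:
{"op": "apply_moves", "data": {"deltas": [[[0,0,0],[0,0,0],1.0],[[0,0,0],[0,0,0],1.0],[[0,0,0],[0,0,0],1.0],[[0,0,0],[0,0,0],1.0],[[0,0,0],[0,0,0],1.0],[[0,0,0],[0,0,0],1.0],[[0,0,0],[0,0,0],1.0],[[0,0,0],[0,0,0],1.0],[[0,0,0],[0,0,0],1.0],[[0,0,0],[0,0,0],1.0]], "squeeze": 45}}

```text
t: 22.87
ee_pos: [442.1, 327.2, 106.5]
ee_rot: [-0.34, 3.122, -0.001]
force: [-0.6, -0.2, 0.6]
gripper_width: 0.421
finger_force: 45.0
```

Emit:
{"op": "apply_moves", "data": {"deltas": [[[0,0,0],[0,0,-0.25],1.0],[[0,0,0],[0,0,-0.25],1.0],[[0,0,0],[0,0,-0.25],1.0]]}}

```text
t: 23.12
ee_pos: [442.5, 327.4, 126.9]
ee_rot: [-0.339, 3.121, -0.0]
force: [0.2, 0.1, -1.2]
gripper_width: 0.423
finger_force: 45.0
```

Run:
```python
from h import *
st=robot.observe();s=robot.snapshot("wrist")
print(np.round(st["ee_pos"],1),np.round(st["ee_rot"],3),st["gripper_width"],st["finger_force"])
for n in("side","top"):
    s=robot.snapshot(n);c=cam(s)
    for q in("clipboard","clip_grip","lead_edge"):
        for r in robot.spot_point(q,s)[:1]: print(n,q,np.round(r["pixel"]),round(r["p"],2),np.round(atz(c,r["pixel"],{"clip_grip":37}.get(q,20)),1))
# plan: raise, shift over in front of stamp, pitched later
plan(s2w((-215,6,0))+np.array([0,0,225]),toolF(SP[2],0),1.0,via=[((430,250,225),toolF(SP[2],0))])
```

```text
[442.5 327.4 126.9] [-0.339  3.121 -0.   ] 0.4229073668165869 44.99145805835724
side clipboard [204. 246.] 0.93 [502.8 337.9  20. ]
side clip_grip [208. 223.] 0.81 [446.1 331.   37. ]
side lead_edge [189. 282.] 0.81 [596.1 357.7  20. ]
top clipboard [227. 225.] 0.8 [507.5 341.2  20. ]
top lead_edge [192. 217.] 0.87 [593.2 360.   20. ]
2 x [[-0.0, 0.0, -0.0], [0.18, -0.46, -0.62], 1.0]
3 x [[-0.0, 0.0, -0.0], [0.17, -0.45, -0.61], 1.0]
2 x [[-0.0, 0.0, -0.0], [0.35, -0.77, -0.0], 1.0]
2 x [[-0.0, 0.0, -0.0], [0.35, -0.77, -0.0], 1.0]
2 x [[-0.0, 0.0, -0.0], [0.34, -0.76, -0.0], 1.0]
3 x [[-0.0, 0.0, -0.0], [0.35, -0.77, -0.0], 1.0]
end [374.6 -13.6 224.9]
```

Run:
```python
from kin5 import *
Rt=toolF(SP[2],0)
for X in ((-200,200,225),(-215,120,225),(-218,60,225),(-218,0,225),(-218,0,120),(-110,0,117)):
    x=s2w(X);q,r=ik(x,Rt);print(X,np.round(x),np.round(q,2),np.round(r[:6],1))
A=(s2w((-200,200,225)),Rt);B=(s2w((-218,110,225)),Rt)
plan(s2w((-218,0,225)),Rt,1.0,via=[((435,300,225),Rt),A,B])
```

```text
(-200, 200, 225) [348. 179. 225.] [-0.64  0.05 -0.    2.29  0.    0.79  1.15] [ 0. -0. -0. -0.  0. -0.]
(-215, 120, 225) [350.  98. 225.] [-0.45  0.01 -0.    2.34  0.    0.79  1.34] [-0. -0.  0. -0. -0. -0.]
(-218, 60, 225) [360.  39. 225.] [-0.28  0.   -0.    2.35 -0.    0.79  1.5 ] [-0. -0. -0. -0.  0. -0.]
(-218, 0, 225) [373. -20. 225.] [-0.12  0.02 -0.    2.33  0.    0.79  1.67] [-0.  0.  0.  0. -0.  0.]
(-218, 0, 120) [373. -20. 120.] [-0.12  0.25 -0.    2.41 -0.    0.48  1.67] [ 0. -0.  0. -0.  0. -0.]
(-110, 0, 117) [479.   3. 117.] [-0.14  0.38  0.    2.19  0.    0.57  1.65] [ 0.  0. -0. -0.  0. -0.]
2 x [[-0.0, 0.0, -0.0], [0.08, -0.16, -0.62], 1.0]
3 x [[-0.0, 0.0, -0.0], [0.08, -0.15, -0.61], 1.0]
2 x [[-0.0, 0.0, -0.0], [0.7, -0.62, -0.0], 1.0]
3 x [[-0.0, 0.0, -0.0], [0.69, -0.62, -0.0], 1.0]
2 x [[-0.0, 0.0, -0.0], [0.11, -0.56, -0.0], 1.0]
3 x [[-0.0, 0.0, -0.0], [0.11, -0.57, -0.0], 1.0]
2 x [[-0.0, 0.0, -0.0], [0.0, -0.69, -0.0], 1.0]
3 x [[-0.0, 0.0, -0.0], [0.0, -0.68, -0.0], 1.0]
end [373.5 -19.6 224.9]
```

Emit:
{"op": "apply_moves", "data": {"deltas": [[[0,0,0],[0.08,-0.16,-0.62],1.0],[[0,0,0],[0.08,-0.16,-0.62],1.0],[[0,0,0],[0.08,-0.16,-0.62],1.0]]}}

```text
t: 23.82
ee_pos: [439.4, 313.6, 178.4]
ee_rot: [-0.339, 3.119, 0.0]
force: [0.3, 0.2, -1.2]
gripper_width: 0.424
finger_force: 45.0
```

Emit:
{"op": "apply_moves", "data": {"deltas": [[[0,0,0],[0.08,-0.15,-0.61],1.0],[[0,0,0],[0.08,-0.15,-0.61],1.0],[[0,0,0],[0.08,-0.15,-0.61],1.0]]}}

```text
t: 24.07
ee_pos: [435.7, 300.4, 226.6]
ee_rot: [-0.338, 3.119, -0.0]
force: [0.6, -0.6, -1.6]
gripper_width: 0.424
finger_force: 45.0
```

Emit:
{"op": "apply_moves", "data": {"deltas": [[[0,0,0],[0.7,-0.62,0],1.0],[[0,0,0],[0.7,-0.62,0],1.0],[[0,0,0],[0.7,-0.62,0],1.0]]}}

```text
t: 24.32
ee_pos: [387.8, 235.1, 222.8]
ee_rot: [0.338, -3.121, 0.009]
force: [0.1, 1.3, -0.7]
gripper_width: 0.42
finger_force: 45.0
```

Emit:
{"op": "apply_moves", "data": {"deltas": [[[0,0,0],[0.69,-0.62,0],1.0],[[0,0,0],[0.69,-0.62,0],1.0],[[0,0,0],[0.69,-0.62,0],1.0]]}}

```text
t: 24.57
ee_pos: [344.5, 174.7, 223.1]
ee_rot: [0.336, -3.121, 0.009]
force: [1.0, 1.5, -1.8]
gripper_width: 0.422
finger_force: 45.0
```

Emit:
{"op": "apply_moves", "data": {"deltas": [[[0,0,0],[0.11,-0.56,0],1.0],[[0,0,0],[0.11,-0.56,0],1.0],[[0,0,0],[0.11,-0.56,0],1.0]]}}

```text
t: 24.82
ee_pos: [348.6, 131.3, 224.2]
ee_rot: [-0.334, 3.123, -0.004]
force: [0.1, 0.1, -2.2]
gripper_width: 0.421
finger_force: 45.0
```

Emit:
{"op": "apply_moves", "data": {"deltas": [[[0,0,0],[0.11,-0.57,0],1.0],[[0,0,0],[0.11,-0.57,0],1.0],[[0,0,0],[0.11,-0.57,0],1.0]]}}

```text
t: 25.07
ee_pos: [349.9, 85.8, 224.5]
ee_rot: [-0.335, 3.123, -0.002]
force: [0.1, 0.1, -1.8]
gripper_width: 0.422
finger_force: 45.0
```

Run:
```python
from h import *
st=robot.observe();Rc=R.from_rotvec(st["ee_rot"]).as_matrix()
print(st["t"],np.round(w2s(st["ee_pos"]),1),st["gripper_width"],np.round(sR().T@Rc,3).tolist())
Rt=toolF(SP[2],0)
plan(s2w((-218,0,120)),Rt,1.0,via=[(s2w((-218,0,225)),Rt)])
```

```text
25.0667 [-218.   108.3  224.5] 0.42151246148503013 [[-1.0, 0.004, 0.0], [0.004, 1.0, -0.001], [-0.0, -0.001, -1.0]]
2 x [[-0.0, 0.0, -0.0], [-0.0, -0.68, -0.0], 1.0]
3 x [[-0.0, 0.0, -0.01], [-0.01, -0.67, -0.0], 1.0]
2 x [[-0.0, 0.0, 0.0], [0.0, -0.0, 0.65], 1.0]
3 x [[-0.0, 0.0, 0.0], [0.0, -0.0, 0.66], 1.0]
end [373.7 -19.8 119.8]
```

Emit:
{"op": "apply_moves", "data": {"deltas": [[[0,0,0],[0,-0.68,0],1.0],[[0,0,0],[0,-0.68,0],1.0],[[0,0,0],[0,-0.68,0],1.0]]}}

```text
t: 25.32
ee_pos: [362.2, 32.8, 224.7]
ee_rot: [-0.336, 3.123, -0.001]
force: [0.4, 0.7, -0.6]
gripper_width: 0.422
finger_force: 45.0
```

Emit:
{"op": "apply_moves", "data": {"deltas": [[[0,0,-0.01],[-0.01,-0.67,0],1.0],[[0,0,-0.01],[-0.01,-0.67,0],1.0],[[0,0,-0.01],[-0.01,-0.67,0],1.0]]}}

```text
t: 25.57
ee_pos: [374.7, -18.9, 224.8]
ee_rot: [-0.344, 3.122, 0.0]
force: [-0.7, 0.4, -0.8]
gripper_width: 0.425
finger_force: 45.0
```

Emit:
{"op": "apply_moves", "data": {"deltas": [[[0,0,0],[0,0,0.8],1.0],[[0,0,0],[0,0,0.8],1.0],[[0,0,0],[0,0,0.8],1.0]]}}

```text
t: 25.82
ee_pos: [372.4, -16.2, 158.0]
ee_rot: [0.351, -3.118, -0.004]
force: [-1.6, -0.6, -2.2]
gripper_width: 0.42
finger_force: 45.0
```

Emit:
{"op": "apply_moves", "data": {"deltas": [[[0,0,0],[0,0,0.2],1.0],[[0,0,0],[0,0,0.2],1.0],[[0,0,0],[0,0,0.2],1.0]]}}

```text
t: 26.07
ee_pos: [374.2, -16.7, 145.7]
ee_rot: [-0.351, 3.122, 0.0]
force: [-0.5, -0.2, -1.2]
gripper_width: 0.423
finger_force: 45.0
```

```bash
cat > chk.py <<'E'
from h import *
st=robot.observe();Rc=R.from_rotvec(st["ee_rot"]).as_matrix()
t=w2s(st["ee_pos"]);print(st["t"],"tcp",np.round(t,1),st["gripper_width"],np.round(sR().T@Rc,3)[0].tolist(),"F",np.round(sR().T@st["force"],1))
zb=t[2]-106.5
for n in("side","top","wrist"):
    s=robot.snapshot(n);c=cam(s,st);cv2.imwrite(f"pics/k_{n}.png",s["color"][:,:,::-1])
    for q,z in(("lead_edge",zb),("clip_grip",zb+17),("clipboard",zb),("palm_top",153),("channel_mouth",8)):
        for r in robot.spot_point(q,s)[:1]: print(n,q,np.round(r["pixel"]),round(r["p"],2),np.round(w2s(atz(c,r["pixel"],z)),1))
E
python3 chk.py
```

```text
26.0667 tcp [-216.5    3.   145.7] 0.4227320065131658 [-1.0, -0.006, 0.0] F [-0.5 -0.1 -1.2]
side lead_edge [322. 299.] 0.8 [-61.1   4.9  39.2]
side clipboard [343. 260.] 0.7 [-147.5    5.6   39.2]
side palm_top [284. 327.] 0.61 [ -6.5   6.3 153. ]
top lead_edge [218. 363.] 0.61 [-68.   -5.1  39.2]
top clip_grip [280. 377.] 0.73 [-217.8    3.2   56.2]
top clipboard [257. 369.] 0.84 [-161.     4.1   39.2]
top palm_top [185. 366.] 0.9 [  2.3  -0.4 153. ]
wrist clipboard [340. 273.] 0.67 [-145.    -1.    39.2]
```

Run:
```python
from h import *
Rt=toolF(SP[2],0)
plan(s2w((-150,0,118.5)),Rt,1.0,via=[(s2w((-216,0,118.5)),Rt)])
```

```text
2 x [[-0.0, 0.0, 0.01], [-0.01, -0.02, 0.33], 1.0]
3 x [[-0.0, 0.0, -0.0], [-0.83, -0.0, 0.0], 1.0]
end [440.   -5.  118.7]
```

Emit:
{"op": "apply_moves", "data": {"deltas": [[[0,0,0.01],[-0.01,-0.02,0.33],1.0],[[0,0,0.01],[-0.01,-0.02,0.33],1.0],[[0,0,0.01],[-0.01,-0.02,0.33],1.0],[[0,0,0.01],[-0.01,-0.02,0.33],1.0]]}}

```text
t: 27.3
ee_pos: [375.1, -18.9, 119.2]
ee_rot: [-0.342, 3.123, -0.001]
force: [-0.2, -1.2, -0.8]
gripper_width: 0.423
finger_force: 45.0
```

```bash
python3 chk.py
python3 - <<'E'
from h import *
Rt=toolF(SP[2],0);plan(s2w((-150,0,118)),Rt,1.0,via=[(s2w((-200,0,118)),Rt)])
a=cv2.imread("pics/k_side.png")[260:400,210:400];b=cv2.imread("pics/k_top.png")[170:300,290:450]
a=cv2.resize(a,(570,420),interpolation=2)
cv2.imwrite("pics/k1.png",a)
E
```

```text
27.3 tcp [-216.     0.6  119.2] 0.42323667874800625 [-1.0, 0.0, 0.0] F [-0.4 -1.1 -0.8]
side lead_edge [331. 298.] 0.57 [-66.7   0.1  12.7]
side palm_top [282. 326.] 0.69 [ -6.8   8.8 153. ]
top lead_edge [216. 357.] 0.55 [-59.5   1.8  12.7]
top clip_grip [281. 373.] 0.91 [-221.6    5.2   29.7]
top clipboard [252. 366.] 0.81 [-152.7    0.3   12.7]
top palm_top [186. 365.] 0.84 [  2.4   1.8 153. ]
wrist clip_grip [250. 281.] 0.81 [-217.2    1.    29.7]
wrist clipboard [338. 275.] 0.64 [-146.6   -2.4   12.7]
2 x [[-0.0, 0.0, -0.0], [-0.2, -0.0, 0.01], 1.0]
3 x [[-0.0, 0.0, -0.0], [-0.63, -0.0, -0.0], 1.0]
end [440.   -5.  117.9]
```

View pics/k1.png

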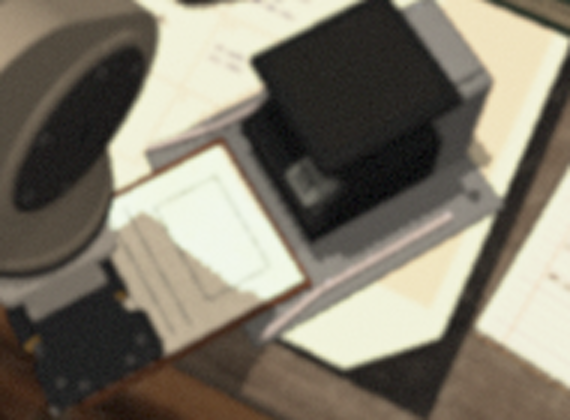

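Side view: the board lies level in front of the stamp, square to it and between the guides. Slide it in.

Emit:
{"op": "apply_moves", "data": {"deltas": [[[0,0,0],[-0.2,0,0.01],1.0],[[0,0,0],[-0.3,0,0.01],1.0],[[0,0,0],[-0.4,0,0.01],1.0],[[0,0,0],[-0.4,0,0.01],1.0]]}}

```text
t: 28.53
ee_pos: [407.9, -11.8, 118.0]
ee_rot: [-0.34, 3.121, 0.0]
force: [-0.3, 0.7, -2.0]
gripper_width: 0.42
finger_force: 45.0
```

Emit:
{"op": "apply_moves", "data": {"deltas": [[[0,0,0],[-0.1,0,0],1.0],[[0,0,0],[-0.2,0,0],1.0],[[0,0,0],[-0.3,0,0],1.0],[[0,0,0],[-0.4,0,0],1.0],[[0,0,0],[-0.4,0,0],1.0]]}}

```text
t: 28.95
ee_pos: [439.4, -5.0, 118.1]
ee_rot: [-0.34, 3.121, -0.0]
force: [-0.6, -0.7, -0.8]
gripper_width: 0.421
finger_force: 45.0
```

Run:
```python
from h import *
st=robot.observe();Rc=R.from_rotvec(st["ee_rot"]).as_matrix()
print(st["t"],np.round(w2s(st["ee_pos"]),1),np.round(sR().T@Rc,3).tolist(),np.round(sR().T@st["force"],1),np.round(sR().T@st["wrist_torque"],2))
Rt=toolF(SP[2],0);plan(s2w((-118,0,116)),Rt,1.0)
```

```text
28.95 [-150.3    0.3  118.1] [[-1.0, 0.001, 0.002], [0.001, 1.0, -0.0], [-0.002, -0.0, -1.0]] [-0.7 -0.5 -0.8] [-0.01 -0.13  0.01]
2 x [[-0.0, 0.0, -0.0], [-0.4, -0.0, 0.03], 1.0]
end [470.7   1.9 115.8]
```

Emit:
{"op": "apply_moves", "data": {"deltas": [[[0,0,0],[-0.1,0,0.01],1.0],[[0,0,0],[-0.2,0,0.02],1.0],[[0,0,0],[-0.3,0,0.03],1.0],[[0,0,0],[-0.38,0,0.03],1.0],[[0,0,0],[-0.38,0,0.03],1.0]]}}

```text
t: 29.37
ee_pos: [468.8, 1.5, 115.6]
ee_rot: [-0.34, 3.122, -0.0]
force: [0.5, 0.2, -1.3]
gripper_width: 0.421
finger_force: 45.0
```

Emit:
{"op": "apply_moves", "data": {"deltas": [[[0,0,0],[-0.06,0,0.01],1.0],[[0,0,0],[-0.06,0,0.01],1.0],[[0,0,0],[-0.06,0,0.01],1.0]]}}

```text
t: 29.62
ee_pos: [472.0, 2.1, 114.7]
ee_rot: [-0.34, 3.123, -0.001]
force: [-0.3, 0.2, -1.4]
gripper_width: 0.422
finger_force: 45.0
```

Run:
```python
from h import *
st=robot.observe();Rc=R.from_rotvec(st["ee_rot"]).as_matrix()
print(st["t"],np.round(w2s(st["ee_pos"]),1),np.round(sR().T@Rc,3).tolist(),np.round(sR().T@st["force"],1),np.round(sR().T@st["wrist_torque"],2))
```

```text
29.6167 [-116.9    0.2  114.7] [[-1.0, 0.001, 0.001], [0.001, 1.0, -0.001], [-0.001, -0.001, -1.0]] [-0.3  0.3 -1.4] [ 0.05 -0.05  0.03]
```

Emit:
{"op": "apply_moves", "data": {"deltas": [[[0,0,0],[-0.04,0,0.01],1.0],[[0,0,0],[-0.04,0,0.01],1.0],[[0,0,0],[-0.04,0,0.01],1.0]]}}

```text
t: 29.87
ee_pos: [473.5, 2.4, 114.1]
ee_rot: [0.339, -3.121, 0.004]
force: [-15.2, -1.7, 21.7]
gripper_width: 0.421
finger_force: 45.0
```

Emit:
{"op": "apply_moves", "data": {"deltas": [[[0,0,0],[-0.03,0,0],1.0],[[0,0,0],[-0.03,0,0],1.0],[[0,0,0],[-0.03,0,0],1.0]]}}

```text
t: 30.12
ee_pos: [477.0, 3.0, 114.1]
ee_rot: [-0.34, 3.123, -0.002]
force: [-2.6, -0.1, 1.1]
gripper_width: 0.423
finger_force: 45.0
```

Emit:
{"op": "apply_moves", "data": {"deltas": [[[0,0,0],[-0.025,0,0],1.0],[[0,0,0],[-0.025,0,0],1.0],[[0,0,0],[-0.025,0,0],1.0]]}}

```text
t: 30.37
ee_pos: [478.9, 3.4, 114.0]
ee_rot: [0.34, -3.122, 0.003]
force: [-8.3, -0.9, 11.3]
gripper_width: 0.421
finger_force: 45.0
```

Run:
```python
from h import *
st=robot.observe();Rc=R.from_rotvec(st["ee_rot"]).as_matrix()
print(st["t"],np.round(w2s(st["ee_pos"]),1),np.round(sR().T@st["force"],1),np.round(sR().T@st["wrist_torque"],2))
```

```text
30.3667 [-109.9   -0.   114. ] [-8.3  0.9 11.3] [-0.25  1.65 -0.05]
```

Emit:
{"op": "apply_moves", "data": {"deltas": [[[0,0,0],[0,0,-0.01],1.0],[[0,0,0],[0,0,-0.01],1.0],[[0,0,0],[0,0,-0.01],1.0]]}}

```text
t: 30.62
ee_pos: [478.9, 3.3, 114.5]
ee_rot: [0.339, -3.123, 0.002]
force: [-4.9, -1.3, -0.8]
gripper_width: 0.423
finger_force: 45.0
```

Emit:
{"op": "apply_moves", "data": {"deltas": [[[0,0,0],[-0.02,0,0],1.0],[[0,0,0],[-0.02,0,0],1.0],[[0,0,0],[-0.02,0,0],1.0]]}}

```text
t: 30.87
ee_pos: [479.2, 3.5, 114.1]
ee_rot: [0.339, -3.12, 0.003]
force: [-12.7, -2.6, 3.8]
gripper_width: 0.423
finger_force: 45.0
```

Run:
```python
from h import *
st=robot.observe();Rc=R.from_rotvec(st["ee_rot"]).as_matrix()
print(st["t"],np.round(w2s(st["ee_pos"]),1),np.round(sR().T@st["force"],1),np.round(sR().T@st["wrist_torque"],2))
```

```text
30.8667 [-109.6   -0.   114.1] [-12.9   0.2   3.8] [-0.19  2.69 -0.13]
```

Emit:
{"op": "apply_moves", "data": {"deltas": [[[0,0,0],[0.005,0,0],0.0],[[0,0,0],[0.005,0,0],0.0],[[0,0,0],[0.005,0,0],0.0],[[0,0,0],[0.005,0,0],0.0],[[0,0,0],[0.005,0,0],0.0],[[0,0,0],[0.005,0,0],0.0]]}}

```text
t: 31.37
ee_pos: [480.9, 4.0, 114.9]
ee_rot: [-0.34, 3.122, -0.001]
force: [0.5, 0.4, -0.1]
gripper_width: 0.812
finger_force: 0.0
```

Emit:
{"op": "apply_moves", "data": {"deltas": [[[0,0,0],[0,0,-0.5],0.4],[[0,0,0],[0,0,-0.95],0.4],[[0,0,0],[0,0,-0.95],0.4],[[0,0,0],[0,0,-0.95],1.0]]}}

```text
t: 31.7
ee_pos: [481.5, 3.8, 192.3]
ee_rot: [-0.338, 3.119, -0.003]
force: [0.4, -0.5, 0.2]
gripper_width: 0.599
finger_force: 0.0
```

```bash
python3 chk.py
python3 - <<'E'
from h import *
st=robot.observe();s=robot.snapshot("wrist");c=cam(s,st)
m=robot.masks_of("clipboard",s)
if m:
    ct=max(cv2.findContours(m[0]["region"].astype(np.uint8),0,2)[0],key=cv2.contourArea)
    pts=np.array([w2s(atz(c,(p[0][1],p[0][0]),12))[:2] for p in ct],np.float32);print(m[0]["p"],cv2.minAreaRect(pts),pts.min(0),pts.max(0))
Rt=toolF(SP[2],0);plan(s2w((-6,0,268)),Rt,1.0,via=[(s2w((-110,0,268)),Rt)])
E
```

```text
31.7 tcp [-107.3   -0.2  192.3] 0.5988577561206981 [-1.0, 0.002, 0.004] F [ 0.3 -0.5  0.2]
side lead_edge [282. 327.] 0.4 [18.3 33.9 85.8]
side clip_grip [337. 280.] 0.71 [-119.5  -22.7  102.8]
side palm_top [284. 329.] 0.92 [ -4.    4.2 153. ]
top clip_grip [239. 365.] 0.84 [-112.5   17.1  102.8]
top clipboard [212. 354.] 0.56 [-46.8  23.1  85.8]
top palm_top [187. 367.] 0.59 [ -2.3  -3.  153. ]
top channel_mouth [201. 291.] 0.53 [ 15.1 150.9   8. ]
wrist clip_grip [212. 282.] 0.79 [-130.6    0.5  102.8]
wrist clipboard [286. 275.] 0.98 [-76.2  -3.4  85.8]
0.79 ((-89.5654296875, -0.9213600158691406), (119.3694076538086, 69.9939956665039), 89.45343017578125) [-124.47133  -60.62618] [-54.263004  58.85128 ]
3 x [[-0.0, 0.0, -0.0], [0.02, -0.0, -0.96], 1.0]
2 x [[-0.0, 0.0, -0.0], [-0.65, -0.0, -0.0], 1.0]
3 x [[-0.0, 0.0, -0.0], [-0.65, -0.0, -0.0], 1.0]
end [580.5  26.1 267.7]
```

Emit:
{"op": "apply_moves", "data": {"deltas": [[[0,0,0],[0.02,0,-0.96],1.0],[[0,0,0],[0.02,0,-0.96],1.0],[[0,0,0],[0.02,0,-0.96],1.0],[[0,0,0],[0.02,0,-0.96],1.0]]}}

```text
t: 33.03
ee_pos: [479.7, 3.6, 269.1]
ee_rot: [-0.338, 3.119, -0.004]
force: [-0.4, 0.8, -1.4]
gripper_width: 0.006
finger_force: 0.0
```

Emit:
{"op": "apply_moves", "data": {"deltas": [[[0,0,0],[-0.65,0,0],1.0],[[0,0,0],[-0.65,0,0],1.0],[[0,0,0],[-0.65,0,0],1.0]]}}

```text
t: 33.28
ee_pos: [531.3, 15.4, 266.4]
ee_rot: [-0.34, 3.123, 0.002]
force: [-1.1, 0.4, -0.6]
gripper_width: 0.007
finger_force: 0.0
```

Emit:
{"op": "apply_moves", "data": {"deltas": [[[0,0,0],[-0.65,0,0],1.0],[[0,0,0],[-0.65,0,0],1.0],[[0,0,0],[-0.65,0,0],1.0],[[0,0,0],[-0.65,0,0],1.0]]}}

```text
t: 33.62
ee_pos: [579.7, 26.5, 266.5]
ee_rot: [0.342, -3.122, -0.0]
force: [-0.6, -0.7, -0.3]
gripper_width: 0.005
finger_force: 0.0
```

```bash
python3 tip.py;python3 - <<'E'
from h import *
s=robot.snapshot("side");print([(q,[(np.round(r["pixel"]),r["p"]) for r in robot.spot_point(q,s)[:1]]) for q in("figure_7","index_mark")])
E
```

```text
tip [ -6.6   0.7 169.5] kz 38.9 kx 86.7 lean 0.1 F [-0.7 -0.6 -0.3] w 0.004690965571598829 [ 0.58  0.46 -0.94  1.82  0.42  1.08  1.27]
[('figure_7', []), ('index_mark', [(array([296., 310.]), 0.59)])]
```

Emit:
{"op": "apply_moves", "data": {"deltas": [[[0,0,0],[0,0,0.15],1.0],[[0,0,0],[0,0,0.25],1.0],[[0,0,0],[0,0,0.32],1.0],[[0,0,0],[0,0,0.32],1.0],[[0,0,0],[0,0,0.32],1.0]]}}

```text
t: 34.18
ee_pos: [580.3, 25.6, 241.4]
ee_rot: [-0.34, 3.123, -0.002]
force: [-1.0, -1.8, 8.3]
gripper_width: 0.004
finger_force: 3.8
```

Emit:
{"op": "apply_moves", "data": {"deltas": [[[0,0,0],[0,0,0.03],1.0],[[0,0,0],[0,0,0.03],1.0],[[0,0,0],[0,0,0.03],1.0]]}}

```text
t: 34.43
ee_pos: [580.3, 25.6, 239.2]
ee_rot: [-0.339, 3.122, -0.002]
force: [-1.5, -0.9, 9.1]
gripper_width: 0.007
finger_force: 4.0
```

Emit:
{"op": "apply_moves", "data": {"deltas": [[[0,0,0],[0,0,0.025],1.0],[[0,0,0],[0,0,0.025],1.0],[[0,0,0],[0,0,0.025],1.0]]}}

```text
t: 34.68
ee_pos: [580.3, 25.6, 237.3]
ee_rot: [-0.339, 3.122, -0.002]
force: [-1.7, -1.4, 9.3]
gripper_width: 0.005
finger_force: 4.1
```

Emit:
{"op": "apply_moves", "data": {"deltas": [[[0,0,0],[0,0,0.02],1.0],[[0,0,0],[0,0,0.02],1.0],[[0,0,0],[0,0,0.02],1.0]]}}

```text
t: 34.93
ee_pos: [580.3, 25.7, 236.4]
ee_rot: [-0.339, 3.122, -0.003]
force: [-6.2, -2.8, 19.4]
gripper_width: 0.009
finger_force: 9.9
```

Emit:
{"op": "apply_moves", "data": {"deltas": [[[0,0,0],[0,0,0.015],1.0],[[0,0,0],[0,0,0.015],1.0],[[0,0,0],[0,0,0.015],1.0]]}}

```text
t: 35.18
ee_pos: [580.4, 25.8, 236.3]
ee_rot: [-0.339, 3.122, -0.004]
force: [-12.4, -4.6, 37.2]
gripper_width: 0.005
finger_force: 19.0
```

Emit:
{"op": "apply_moves", "data": {"deltas": [[[0,0,0],[0,0,-0.1],1.0],[[0,0,0],[0,0,-0.3],1.0],[[0,0,0],[0,0,-0.8],1.0],[[0,0,0],[0,0,-0.9],1.0],[[0,0,0],[0,0,-0.9],1.0],[[0,0,0],[0,0,-0.9],1.0]]}}

```text
t: 35.68
ee_pos: [580.2, 25.7, 306.5]
ee_rot: [-0.339, 3.122, -0.002]
force: [-0.2, 0.2, 0.0]
gripper_width: 0.005
finger_force: 0.0
```

Run:
```python
from h import *
Rt=toolF(SP[2],np.radians(0));plan(s2w((-125,0,270)),Rt,0.0)
```

```text
2 x [[-0.0, 0.0, -0.0], [0.74, 0.0, 0.23], 0.0]
3 x [[-0.0, 0.0, -0.0], [0.75, 0.0, 0.22], 0.0]
end [4.639e+02 1.000e-01 2.703e+02]
```

Emit:
{"op": "apply_moves", "data": {"deltas": [[[0,0,0],[0.75,0,0.05],1.0],[[0,0,0],[0.75,0,0.05],1.0],[[0,0,0],[0.75,0,0.05],1.0]]}}

```text
t: 35.93
ee_pos: [518.2, 12.1, 300.7]
ee_rot: [0.339, -3.12, 0.004]
force: [1.1, -0.2, 0.4]
gripper_width: 0.001
finger_force: 0.0
```

Emit:
{"op": "apply_moves", "data": {"deltas": [[[0,0,0],[0.75,0,0.4],1.0],[[0,0,0],[0.75,0,0.4],1.0],[[0,0,0],[0.75,0,0.4],1.0],[[0,0,0],[0.75,0,0.4],1.0]]}}

```text
t: 36.27
ee_pos: [462.2, -0.6, 269.6]
ee_rot: [0.338, -3.122, 0.002]
force: [0.6, -1.0, 0.8]
gripper_width: 0.001
finger_force: 0.0
```

Run:
```python
from h import *
for n in("wrist","top"):
    st=robot.observe();s=robot.snapshot(n);c=cam(s,st)
    m=robot.masks_of("clipboard",s)
    print(n,st["t"],[(q,[(np.round(r["pixel"]),round(r["p"],2)) for r in robot.spot_point(q,s)[:1]]) for q in("figure_7","index_mark")])
    if m:
        ct=max(cv2.findContours(m[0]["region"].astype(np.uint8),0,2)[0],key=cv2.contourArea)
        pts=np.array([w2s(atz(c,(p[0][1],p[0][0]),12))[:2] for p in ct],np.float32);print(m[0]["p"],cv2.minAreaRect(pts),pts.min(0),pts.max(0))
```

```text
wrist 36.2667 [('figure_7', []), ('index_mark', [])]
0.69 ((-81.34596252441406, -1.1336669921875), (89.26789093017578, 120.57456970214844), 0.24761682748794556) [-125.74154   -61.531174] [-36.48041   59.310726]
top 36.4667 [('figure_7', []), ('index_mark', [(array([204., 354.]), 0.72)])]
0.95 ((-39.326148986816406, 0.5033340454101562), (120.17682647705078, 165.16746520996094), 89.8758316040039) [-121.82978   -59.526478] [43.376324 60.637054]
```

```bash
python3 -c "
from h import *
print(robot.observe()['force']);print(robot.finish_job())"
```

```text
[0.05002335 0.8170761  0.0654866 ]
the job is handed in; nothing more can be done
None
```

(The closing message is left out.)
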